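# Load the UV curing table with sample bars

### The arm

A 6-joint arm with a two-finger parallel gripper is mounted at the origin on the work surface; the furniture and walls round the work are solid. World frame = base frame: x ahead of the robot, y to its left, z up, the work surface at z = 0. Lengths are in m, angles in rad, forces in N, time in s.
With the tool pointing down it reaches from about 0.35 to 1 m from the base axis. Payload 7.1 kg.
Tool frame: the origin (TCP) lies at the very end of the fingers, on their centre line; the grasp point (between the pads) lies 19 mm behind it; z points along the fingers, x is the direction in which the jaws open and shut, and the axes are right-handed (so a half turn about z gives the same grasp; the last joint's range is limited). The gripper opens to 85 mm and grips with 20 to 120 N. Pads are 22 mm wide; open, the fingers measure 114 mm over their backs; the gripper's body (76 mm by 85 mm) begins 54 mm behind the grasp point. The pads swing forward as they close: fully open they stand 13 mm farther back than shut.
Start: joints at [1.233, 0.423, 1.63, -0, 1.089, -0.019], TCP at [0.196, 0.594, 0.231] pointing down, gripper open.
Joint ranges: [-3, 3], [-0.9, 2.11], [0.09, 2.58], [-1.31, 4.45], [0.11, 2.69], [-2.54, 2.54]. Speed limits (rad/s): [2.39, 2.39, 3.01, 3.14, 3.14, 3.14].

### API

Orientations are given as a unit quaternion [x, y, z, w].
In Python, from workcell import state, capture, finish_job, cut_out, place_of gives the robot as it stands. The module is installed in compiled form; this text tells all that it offers.
- The arm moves only by the tool carry_out, never from a script. Its argument "steps" is a list of rows, each a list of 3 entries, a list of its own where there are three numbers: the turn, a rotation vector about the tool's x, y, z in degrees, then the shift along the tool's x, y, z in mm, then the opening, from 0 (shut) to 1 (fully open). A call has 1 to 12 rows; each row is the pose to reach, as a shift and turn from the pose commanded when the call began, along the tool's axes at that moment; what a row does not reach only later rows make up. A row lasts 1/10 s, in which the tool goes at most 50 mm and 8.59 degrees, less where a joint would pass 70% of its speed; a pose out of reach is approached as far as the arm can. A call with a gripper value outside its range is refused whole. The fingers move at their own pace and stop on an object; "force" is the grip in N (left out, the last holds). Time passes only in rows, so rows that repeat a pose let the fingers close. It gives the time, the measured TCP pose, the force and the opening at its end, in the units of the state.
- state(): the state, without advancing time (a new reading comes with each control period).
- capture(name): name is "scene" or "top" or "wrist"; returns a dict with "color" (420x560x3 uint8, red, green, blue), "fx", "fy", "cx", "cy" (pixels), "dist" ([k1, k2, p1, p2, k3] as OpenCV has them; the pictures are not rectified), "R" (3x3) and "t" (3): a world point X has camera coordinates R X + t. Camera axes: x right, y down, z forward; pixel columns grow to the right and rows downward; lengths in m; the calibration is good to about 2 mm. A picture is of the moment at which its call begins. There is no depth.
- finish_job(): hands the job in, once; it reports no verdict.
Trained networks look in a picture, given as the dict that the camera call returned (one of the last four; its "shot" number tells which), for a name from the list of things; names that differ only in an ending like _2 or _b are one class to them, and where a whole thing is asked for, a point or a joint stands for the part that bears it (a point fixed in the world has none). Each returns a list of dicts, best first, with "confidence" (0 to 1); they miss things now and then, are a little off and sometimes report something else, mostly with a low value. They report only what shows in the picture. A call takes as long as a camera call. They do not tell look-alikes from the thing itself.
- cut_out(picture, thing): "region" (420x560 bool, what is visible of it).
- place_of(picture, thing): "centre" ([x, y, z] in m, in world coordinates, good to about 4 mm: a listed point, or the origin of a listed thing).
The state is a dict: "clock": time; "q": joint angles; "dq": joint speeds; "effort": joint torques, N m; "tcp_pos": TCP position; "ee_rot": TCP orientation; "force": force on the tool from outside, world axes, zero at the start; "ft_torque": the same for the moment, N m; "opening": opening from 0.0 (shut) to 1.0 (fully open).
Only numpy, scipy, OpenCV 4.12 (cv2) and the standard library are available. Lean on these libraries where they do the work, as an engineer would, in place of code of your own. Each camera call takes 0.05 s, during which the arm holds its last target.

### The job

Load the curing table with all the 90 mm sample bars, one after the other: lay a bar lengthwise on the sloping rest at the yellow pointer so that it lies flat and stands against the ledge, let go, then push the table by a peg one catch round towards the lamp, so that this bar faces the lamp and an empty rest comes up for the next one. Finish with the last bar before the lamp and an empty rest at the pointer; leave the shorter and the longer bar on the bench and don't disturb the two bottles behind the table.

Things in the scene. Friction and masses are not known exactly. Their poses are not given: they have to be found in the camera images.
- bar_a_mid (a point): blue sprayed sample bar (piece of rectangular tube, open at the ends, a small hole in one broad face), 90 long x 28 wide x 14 mm thick, the size that belongs on the table; lies flat on the bench at first (may be absent). The point is the bar's centre; its x axis runs along the length, y across the width, z out of the broad face
- bar_b_mid (a point): another 90 x 28 x 14 mm bar, just like bar_a_mid (may be absent)
- bar_c_mid (a point): a third 90 x 28 x 14 mm bar, just like bar_a_mid (may be absent)
- short_bar_mid (a point): look-alike bar, only 64 mm long (64 x 28 x 14 mm): leave it on the bench. Point and axes as for bar_a_mid
- long_bar_mid (a point): look-alike bar, 116 mm long (116 x 28 x 14 mm): leave it on the bench. Point and axes as for bar_a_mid
- cure_base: fixed grey base of the curing table (origin: its axis, on the bench; x axis towards the loading side, y towards the lamp). A steel turntable, 112 mm radius, top face 45 mm above the bench, carries four outward-facing aluminium rests a quarter turn apart. The lamp head hangs 100 mm off the rest on the y side, its lowest edge 130 mm above the bench, on a column 215 mm from the axis
- table_axis (a point): point on the table's upright axis, on the top face of the turntable. Midway between the rests (45 degrees from each) stand four upright pegs with black knobs, 96 mm from the axis, 13 mm thick (knobs 19 mm), rising from the disc to 85 mm above the bench. The rests' upper ends near the axis are 108 mm above the bench, about 120 mm with a bar on
- table (a joint): angle of the turntable in rad, 0 at the start, growing anticlockwise seen from above: the way from pointer to lamp. A catch holds it at every quarter turn (1.571 rad); about 2 to 3 N at a peg overcomes it, and once well past half way (0.79) the table is drawn on into the next catch, within 0.03 rad. It turns without end
- load_seat (a point): fixed point at the loading side, above the yellow pointer: the centre of a 90 mm bar properly seated there (x axis down the slope, z square off it). The rest is a strip 24 mm wide, 93 mm long, sloping down and outwards (away from the axis) at 35 degrees, with a 12 mm high ledge across its lower end; from the ledge two cheeks, 33 mm apart, 12 mm high, reach 28 mm up the slope; near the top two 7 mm high tabs stand 36 mm apart
- lamp_seat (a point): the same for the rest before the violet lamp, a quarter turn anticlockwise from the loading side
- third_seat (a point): the same for the rest opposite the loading side
- fourth_seat (a point): the same for the rest a quarter turn clockwise from the loading side
- dropper_1: bystander: yellow-brown dropper bottle with a white nozzle behind the table, 47 mm across, 147 mm high
- bottle_red: bystander: red dosing bottle behind the table, 73 mm across, 118 mm high
Things that resemble listed ones, but are neither listed nor needed, are in the scene too. What is shaped like the part that bears bar_a_mid but green is not meant.

How it is judged:
By the outcome, as a careful person would: the job done as asked, in the order asked, and still so for the second after the job is handed in, with the robot touching nothing.
Of bar_a, bar_b, bar_c only 2 to 3 are there at a start; the rules pass over those that are not, and their reading is None.
At some moment in a run one of bar_a, bar_b, bar_c may be knocked a few centimetres aside while the robot is not near it.
Once in a run the grip may slacken for a moment while it holds something.
It also fails if it takes over 210 s, if anything falls off the work surface, if the arm or the gripper's body presses on something with over 40 N, if the wrist force passes 120 N, or if a joint passes its speed limit or range.

## Working session

There is one attempt and no reset: what is moved stays moved. The work goes in short steps, Python scripts to look and compute and a tool call to move; the robot and the scene stay as the last step left them, time stands still between calls to the robot, and variables do not carry over. Pictures are saved under pics/ and viewed, and the job is handed in when it is done.

Besides the shell and the picture viewer there is one more tool, called as a command line: name --argument value ..., lists and objects as JSON in quotes. carry_out: Moves the arm, as the interface text tells. Its arguments: {"type":"object","properties":{"steps":{"type":"array"},"force":{"type":"number"}},"required":["steps"]}

```bash
mkdir -p pics; ls; cat > h.py <<'E'
import numpy as np, cv2
from workcell import state, capture, finish_job, cut_out, place_of
def save(p,name): cv2.imwrite('pics/'+name+'.png', cv2.cvtColor(p['color'],cv2.COLOR_RGB2BGR))
def K(p): return np.array([[p['fx'],0,p['cx']],[0,p['fy'],p['cy']],[0,0,1.]])
def proj(p,X):
    X=np.atleast_2d(np.array(X,float)); r,_=cv2.Rodrigues(np.array(p['R'],float))
    return cv2.projectPoints(X,r,np.array(p['t'],float),K(p),np.array(p['dist'],float))[0].reshape(-1,2)
def toz(p,uv,z):
    uv=np.atleast_2d(np.array(uv,float)).reshape(-1,1,2)
    n=cv2.undistortPoints(uv,K(p),np.array(p['dist'],float)).reshape(-1,2)
    R=np.array(p['R']);t=np.array(p['t']);c=-R.T@t
    d=np.c_[n,np.ones(len(n))]@R
    return c+d*((z-c[2])/d[:,2])[:,None]
E
python3 - <<'E'
from h import *
s=state()
for k in s: print(k,np.round(s[k],4))
for n in ['scene','top','wrist']:
    p=capture(n); save(p,n+'0'); print(n,p['shot'],-np.array(p['R']).T@p['t'])
    for th in ['bar_a_mid','short_bar_mid','long_bar_mid','cure_base','table_axis','load_seat','lamp_seat','third_seat','fourth_seat','dropper_1','bottle_red']:
        try:
            print(th,[(np.round(d['centre'],3).tolist(),round(d['confidence'],2)) for d in place_of(p,th)])
        except Exception as e: print(th,e)
E
```

```text
pics
clock 0.0
q [ 1.233   0.4238  1.6307 -0.      1.0886 -0.019 ]
dq [-0.0012  0.0003 -0.001  -0.0011 -0.0008  0.0019]
effort [-1.30000e-03 -5.57386e+01 -2.81743e+01 -1.00000e-04  7.40000e-03
  0.00000e+00]
tcp_pos [0.1957 0.593  0.2305]
ee_rot [ 8.104e-01  5.859e-01 -6.000e-04  4.000e-04]
force [ 0.011   0.4897 -0.6995]
ft_torque [-0.0629  0.0004  0.0111]
opening 0.9939
scene 1 [-0.23456264  0.65684727  0.49762811]
bar_a_mid [([0.632, 0.524, 0.008], 0.77), ([0.311, 0.417, 0.011], 0.7)]
short_bar_mid [([0.313, 0.358, 0.007], 0.76), ([0.566, 0.235, 0.085], 0.17)]
long_bar_mid [([0.223, 0.318, 0.004], 0.74)]
cure_base [([0.499, 0.245, 0.004], 0.94)]
table_axis [([0.503, 0.252, 0.043], 0.65)]
load_seat [([0.442, 0.26, 0.088], 0.97), ([0.302, 0.3, 0.011], 0.36)]
lamp_seat [([0.492, 0.184, 0.084], 0.92)]
third_seat [([0.57, 0.24, 0.08], 0.56), ([0.311, 0.358, 0.008], 0.36)]
fourth_seat [([0.518, 0.302, 0.084], 0.92), ([0.593, 0.056, -0.0], 0.56)]
dropper_1 [([0.593, 0.059, 0.0], 0.7), ([0.613, 0.128, -0.0], 0.21)]
bottle_red [([0.611, 0.125, -0.003], 0.85)]
top 2 [0.26305095 0.27536111 1
[... 190 characters left out ...]
0.009], 0.65)]
cure_base [([0.504, 0.248, 0.001], 0.6)]
table_axis [([0.502, 0.248, 0.042], 0.94), ([0.616, 0.122, -0.001], 0.67)]
load_seat [([0.442, 0.257, 0.083], 0.57)]
lamp_seat [([0.49, 0.191, 0.081], 0.76)]
third_seat [([0.564, 0.236, 0.086], 0.67)]
fourth_seat [([0.513, 0.31, 0.082], 0.74)]
dropper_1 [([0.591, 0.062, -0.0], 0.71)]
bottle_red [([0.564, 0.235, 0.087], 0.59), ([0.615, 0.123, -0.001], 0.58)]
wrist 3 [0.13391556 0.61289885 0.3730685 ]
bar_a_mid [([0.313, 0.416, 0.008], 0.76)]
short_bar_mid []
long_bar_mid [([0.222, 0.324, 0.008], 0.78)]
cure_base []
table_axis []
load_seat []
lamp_seat [([0.313, 0.419, 0.006], 0.49)]
third_seat []
fourth_seat []
dropper_1 []
bottle_red []
```

View pics/scene0.png

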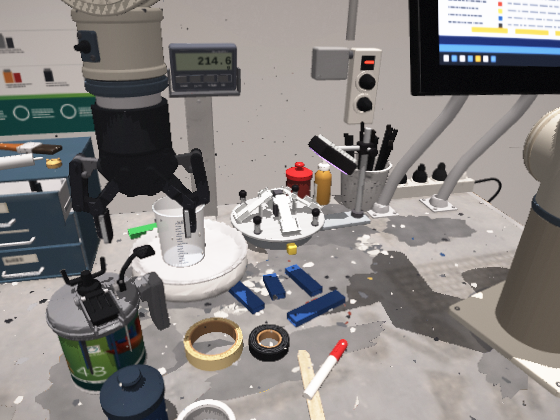

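View pics/top0.png

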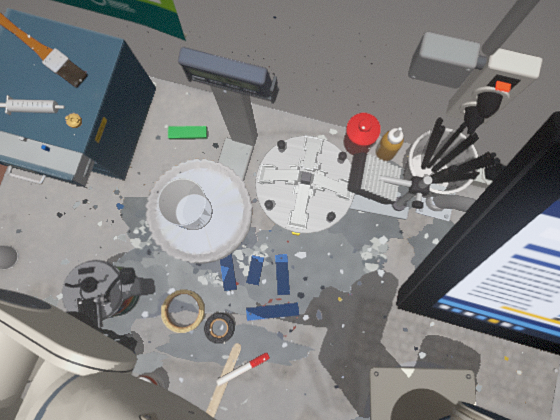

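View pics/wrist0.png

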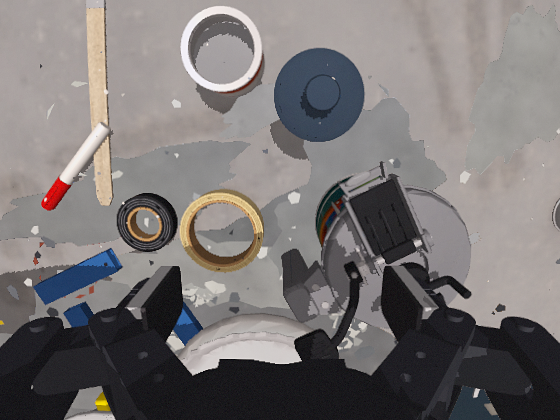

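The top view shows four blue bars: (228,273), (256,271), (283,274) and the long one at (273,312). The green bar at (188,131) is a decoy. I'll measure them all.

```bash
cat >> h.py <<'E'
def bars(p,z=0.014,minpx=60,save_as=None):
    hsv=cv2.cvtColor(p['color'],cv2.COLOR_RGB2HSV)
    m=cv2.inRange(hsv,(105,120,30),(122,255,255))
    n,l,st,c=cv2.connectedComponentsWithStats(m)
    out=[]
    for i in range(1,n):
        if st[i,4]<minpx: continue
        ys,xs=np.where(l==i)
        W=toz(p,np.c_[xs,ys],z)[:,:2]
        r=cv2.minAreaRect((W*1000).astype(np.float32))
        b=cv2.boxPoints(r); e=[b[1]-b[0],b[2]-b[1]]; e=max(e,key=np.linalg.norm)
        out.append((c[i].round(),np.round(r[0],1),np.round(sorted(r[1]),1),round(float(np.degrees(np.arctan2(e[1],e[0])))%180,1),int(st[i,4])))
    return out
E
python3 - <<'E'
from h import *
for n in ['top','scene']:
    p=capture(n)
    print(n)
    for b in bars(p): print(b)
    c=p['color']
    if n=='top': c=c[240:330,200:320]; f=6
    else: c=c[255:330,215:355]; f=5
    cv2.imwrite(f'pics/crop_{n}.png',cv2.cvtColor(cv2.resize(c,None,fx=f,fy=f,interpolation=cv2.INTER_CUBIC),cv2.COLOR_RGB2BGR))
E
```

```text
top
(array([553., 209.]), array([ 456.7, -294.4]), array([33.6, 34.2]), 175.3, 168)
(array([543., 250.]), array([ 364.2, -269.7]), array([ 9. , 69.9]), 74.9, 135)
(array([281., 258.]), array([335.5, 301.4]), array([20.8, 25.6]), 98.8, 89)
(array([538., 262.]), array([ 337.8, -254.4]), array([ 6.5, 95.3]), 75.4, 131)
(array([283., 282.]), array([292.2, 297.4]), array([24.1, 64.8]), 5.0, 196)
(array([224., 272.]), array([298.8, 428.9]), array([16.2, 38.8]), 174.7, 77)
(array([495., 313.]), array([ 218.6, -163.7]), array([ 27.5, 253.7]), 75.4, 612)
(array([273., 311.]), array([221.3, 319.1]), array([ 24.9, 113.8]), 96.8, 497)
(array([484., 316.]), array([ 218.3, -135. ]), array([13.8, 84.7]), 74.6, 88)
(array([529., 328.]), array([ 193. , -233.3]), array([ 13.3, 109.3]), 77.0, 126)
scene
(array([499.,  44.]), array([ 4398.4, -6010. ]), array([2038.5, 5375.1]), 118.5, 1350)
(array([303., 280.]), array([295. , 302.4]), array([35., 98.]), 4.1, 528)
(array([273., 286.]), array([303.6, 363.2]), array([29.5, 74.8]), 168.8, 355)
(array([246., 298.]), array([298.5, 423.5]), array([33.5, 89.3]), 10.8, 533)
(array([315., 308.]), array([214.8, 322.7]), array([ 35.8, 121.6]), 96.7, 903)
(array([113., 345.]), array([273.4, 660.1]), array([ 9.7, 72.8]), 0.1, 98)
(array([158., 413.]), array([141.1, 625.8]), array([30.3, 32.5]), 63.5, 230)
```

View pics/crop_top.png

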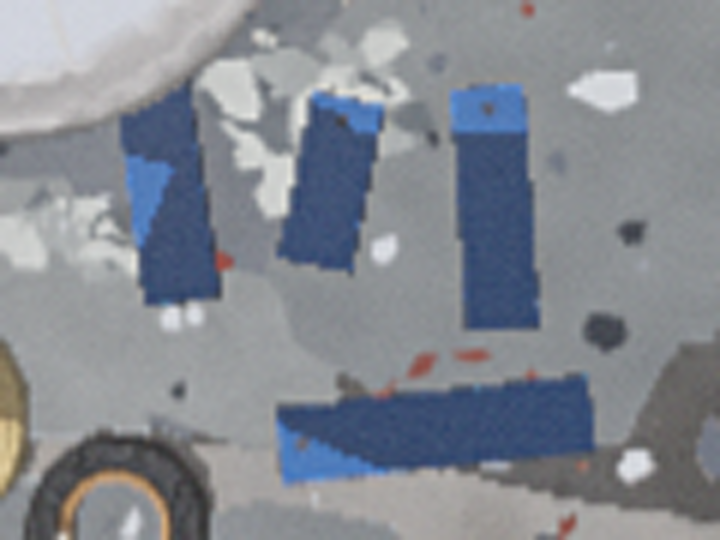

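View pics/crop_scene.png

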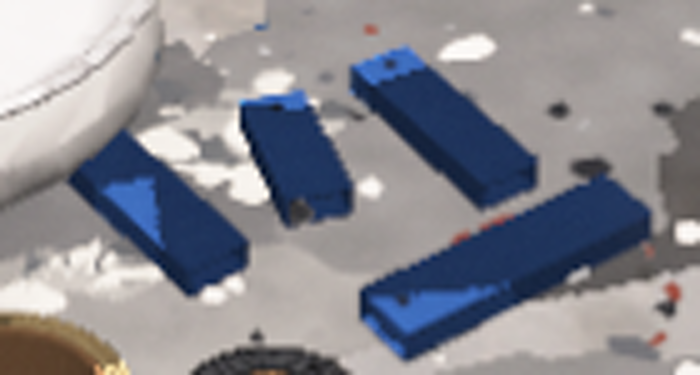

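```bash
python3 - <<'E'
from h import *
p=capture('top')
def q(L,z=0.014): 
    return (toz(p,[(200+(u+.0)/6-.4,240+v/6-.4) for u,v in L],z)*1000).round(1)[:,:2]
A=q([(147,304),(219,297),(188,88),(122,122)]);B=q([(450,90),(521,84),(540,327),(464,328)]);S=q([(316,92),(384,106),(350,273),(278,257)])
print('A',A.tolist());print('B',B.tolist(),B.mean(0));print('S',S.tolist(),S.mean(0))
for n,X in (('B',B),):
    d=(X[0]+X[1]-X[2]-X[3])/2; print(np.linalg.norm(d),np.degrees(np.arctan2(d[1],d[0])))
d=(A[2]-A[1]);print('A right edge',np.linalg.norm(d),np.degrees(np.arctan2(d[1],d[0])))
d=(S[0]+S[1]-S[2]-S[3])/2; print(np.linalg.norm(d),np.degrees(np.arctan2(d[1],d[0])))
# bowl rim, basin
print('bowl', toz(p,[(199,210),(147,210),(251,210),(199,262),(230,252)],0.06).round(3).tolist())
c=p['color'][120:250,240:420]; cv2.imwrite('pics/tt.png',cv2.cvtColor(cv2.resize(c,None,fx=4.4,fy=4.4,interpolation=cv2.INTER_CUBIC),cv2.COLOR_RGB2BGR))
p=capture('scene')
c=p['color'][120:260,200:400]; cv2.imwrite('pics/ts.png',cv2.cvtColor(cv2.resize(c,None,fx=4,fy=4,interpolation=cv2.INTER_CUBIC),cv2.COLOR_RGB2BGR))
E
```

```text
A [[265.1, 426.4], [267.9, 399.8], [344.9, 413.8], [331.9, 438.1]]
B [[345.2, 315.7], [347.8, 289.2], [258.6, 281.2], [257.8, 309.1]] [302.35 298.8 ]
S [[343.9, 365.8], [339.0, 340.3], [277.2, 351.6], [282.8, 378.4]] [310.725 359.025]
88.60124152629012 4.726049564093754
A right edge 78.26237921249263 10.304846468766033
62.60115813625175 -11.004788663660205
bowl [[0.437, 0.481, 0.06], [0.436, 0.594, 0.06], [0.438, 0.367, 0.06], [0.324, 0.476, 0.06], [0.346, 0.41, 0.06]]
```

View pics/tt.png

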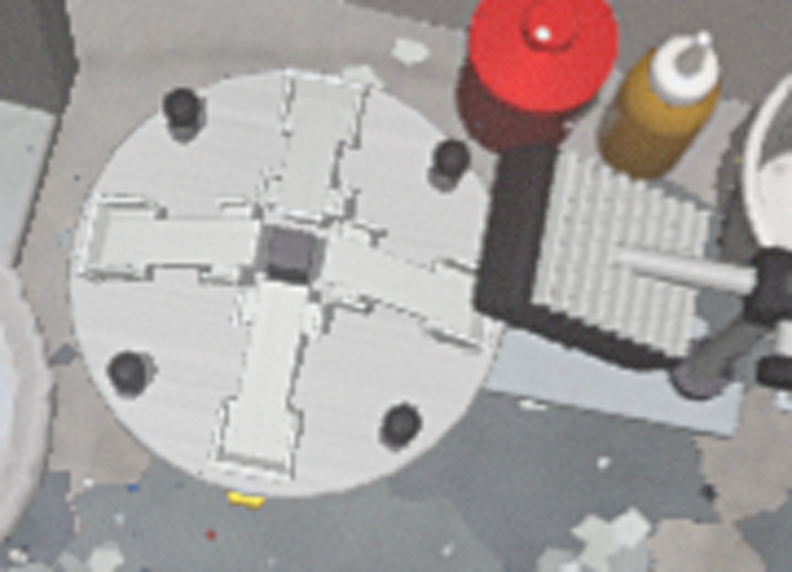

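View pics/ts.png

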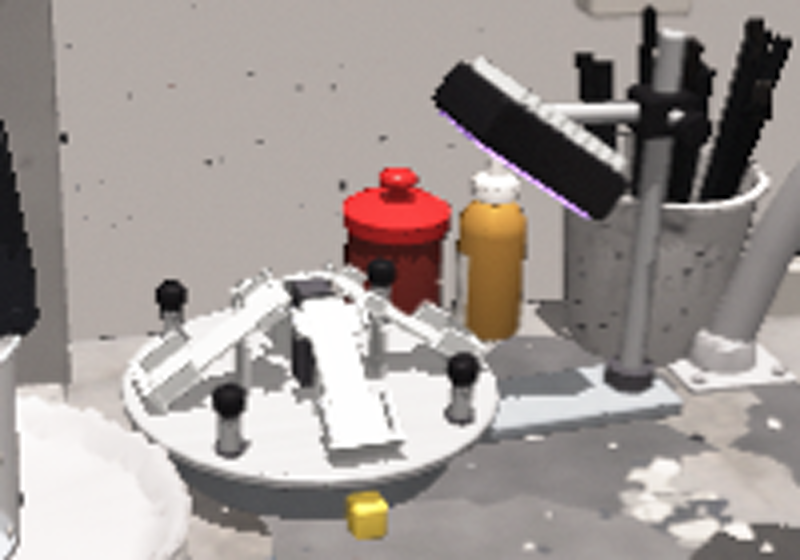

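```bash
cat > table.py <<'E'
from h import *
E
python3 - <<'E'
from h import *
p=capture('top')
k=np.array([(184,112),(452,158),(402,425),(131,373)])/4.4+np.array([240,120])-.4
P=toz(p,k,0.080)
print(P.round(4).tolist(),P.mean(0)); c=P.mean(0)
for x in P: print(np.hypot(*(x-c)[:2]),np.degrees(np.arctan2(*(x-c)[[1,0]]))%360)
# pointer
print(toz(p,[(240+246/4.4,120+497/4.4)],0.03))
# check rest model
th=np.radians(171); 
for d in [place_of(capture('top'),t)[0]['centre'] for t in ['load_seat','lamp_seat','third_seat','fourth_seat']]:
    v=np.array(d)-c; print(np.hypot(v[0],v[1]),np.degrees(np.arctan2(v[1],v[0]))%360,d[2])
# lamp corners from both views later
w=capture('scene')
for t in ['load_seat','lamp_seat','third_seat','fourth_seat']:
    d=place_of(w,t)[0]['centre'];v=np.array(d)-c; print(np.hypot(v[0],v[1]),np.degrees(np.arctan2(v[1],v[0]))%360,d[2])
E
```

```text
[[0.5789, 0.302, 0.08], [0.556, 0.1699, 0.08], [0.4227, 0.1948, 0.08], [0.4471, 0.326, 0.08]] [0.50118966 0.2481712  0.08      ]
0.09456622549511627 34.693372625990406
0.09561028187283983 305.00446734206116
0.09488072322684339 214.19665309467803
0.09478655337204761 124.81921973067855
[[0.39252356 0.26846187 0.03      ]]
0.05863672412871324 168.1622426629384 0.0812
0.06085200888874661 257.7709792726099 0.0835
0.06313065506180777 347.40030328033833 0.087
0.062392090463492124 76.74052224204486 0.0791
0.05931367953996673 169.8733552269539 0.0845
0.06384174463184547 259.9966645646507 0.0836
0.0676250984753322 350.06174451042847 0.0816
0.06047996531246133 72.97255059024675 0.0836
```

```bash
cat >> h.py <<'E'
C=np.array([0.5012,0.2482,0]); AZ=np.radians(169.6); S35,C35=np.sin(np.radians(35)),np.cos(np.radians(35))
def seat(r=0.0605,z=0.086,az=AZ):
    o=np.array([np.cos(az),np.sin(az),0]); up=np.array([0,0,1.])
    x=o*C35-up*S35; n=o*S35+up*C35; y=np.cross(n,x)
    return C+r*o+z*up, np.c_[x,y,n]
E
cat > ov.py <<'E'
from h import *
import sys
def ov(p,r,z,box,f,name):
    u0,v0,u1,v1=box
    im=cv2.cvtColor(cv2.resize(p['color'][v0:v1,u0:u1],None,fx=f,fy=f,interpolation=cv2.INTER_CUBIC),cv2.COLOR_RGB2BGR)
    o,R=seat(r,z)
    def L(P,col):
        q=((proj(p,o+np.array(P)/1000@R.T)-[u0,v0]+.5)*f).astype(np.int32); cv2.polylines(im,[q],True,col,1)
    L([(45,-12,-7),(45,12,-7),(-48,12,-7),(-48,-12,-7)],(0,0,255))
    L([(45,-16.5,5),(45,16.5,5),(17,16.5,5),(17,-16.5,5)],(255,0,0))
    cv2.imwrite('pics/'+name+'.png',im)
if __name__=='__main__':
    t=capture('top');s=capture('scene')
    for i,(r,z) in enumerate([(.0605,.086)]):
        ov(t,r,z,(270,160,350,240),9,f'ovt{i}'); ov(s,r,z,(250,175,330,240),9,f'ovs{i}')
E
python3 ov.py
```

```text
(no output)
```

View pics/ovt0.png

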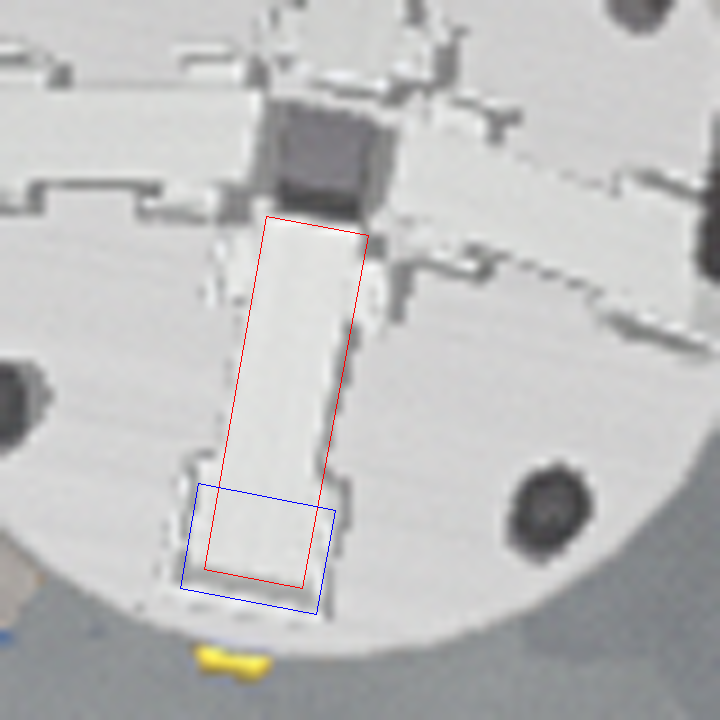

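View pics/ovs0.png

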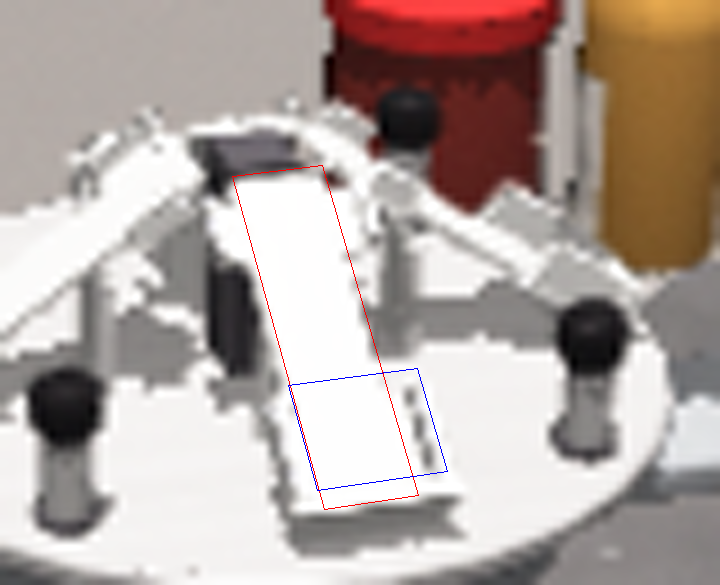

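```bash
cat >> h.py <<'E'
from scipy.spatial.transform import Rotation as Ro
def Rdown(azx):
    a=np.radians(azx); x=np.array([np.cos(a),np.sin(a),0]); z=np.array([0,0,-1.]); return np.c_[x,np.cross(z,x),z]
def Rseat():
    o,R=seat(); return np.c_[-R[:,1],-R[:,0],-R[:,2]]
def rel(targets,base=None):
    s=state(); p0=np.array(s['tcp_pos']) if base is None else base[0]; R0=Ro.from_quat(s['ee_rot']).as_matrix() if base is None else base[1]
    for p,R in targets:
        t=np.degrees(Ro.from_matrix(R0.T@R).as_rotvec()); d=R0.T@(np.array(p)-p0)*1000
        print('turn',t.round(1).tolist(),'shift',d.round(1).tolist(), 'mm',round(np.linalg.norm(d)),'deg',round(np.linalg.norm(t),1))
def st():
    s=state(); print('t',round(s['clock'],2),'tcp',np.round(np.array(s['tcp_pos'])*1000,1),'q',np.round(s['q'],3),'F',np.round(s['force'],1),'T',np.round(s['ft_torque'],2),'op',round(s['opening'],3))
    R=Ro.from_quat(s['ee_rot']).as_matrix(); print('x',R[:,0].round(3),'z',R[:,2].round(3),'azx',np.degrees(np.arctan2(R[1,0],R[0,0])).round(1))
E
python3 - <<'E'
from h import *
R=Rdown(94.7)
rel([([.3025,.299,.2],R),([.3025,.299,.1],R),([.3025,.299,.04],R)])
E
```

```text
turn [0.0, -0.0, -23.0] shift [-246.3, 193.6, 31.3] mm 315 deg 23.0
turn [0.0, -0.0, -23.0] shift [-246.3, 193.6, 131.3] mm 340 deg 23.0
turn [0.0, -0.0, -23.0] shift [-246.3, 193.6, 191.3] mm 367 deg 23.0
```

carry_out --steps '[[[0, 0, -6], [-60, 48, 8], 0.53], [[0, 0, -12], [-110, 87, 15], 0.53], [[0, 0, -18], [-160, 126, 20], 0.53], [[0, 0, -23], [-210, 165, 26], 0.53], [[0, 0, -23], [-246, 194, 31], 0.53], [[0, 0, -23], [-246, 194, 70], 0.53], [[0, 0, -23], [-246, 194, 100], 0.53], [[0, 0, -23], [-246, 194, 100], 0.53], [[0, 0, -23], [-246, 194, 100], 0.53]]'

```text
clock: 3.7
tcp_pos: [0.3031, 0.2989, 0.1312]
ee_rot: [0.678, 0.735, -0.001, -0.0]
force: [0.3, -0.3, 1.2]
opening: 0.529
```

```bash
python3 - <<'E'
from h import *
st()
p=capture('wrist'); save(p,'w1')
for b in bars(p): print(b)
print([(np.round(d['centre'],3).tolist(),round(d['confidence'],2)) for d in place_of(p,'bar_b_mid')])
t=capture('top'); save(t,'t1')
E
```

```text
t 3.7 tcp [303.1 298.9 131.2] q [ 0.75   0.303  2.127  0.     0.714 -0.902] F [ 0.3 -0.3  1.2] T [0.01 0.03 0.01] op 0.529
x [-0.081  0.997 -0.001] z [-0.001 -0.001 -1.   ] azx 94.6
(array([316., 107.]), array([221.3, 317. ]), array([ 27.5, 115. ]), 96.7, 5827)
(array([280., 206.]), array([301.5, 296.5]), array([27.5, 89.1]), 4.6, 3784)
(array([426., 221.]), array([305.2, 416.4]), array([31.3, 84.3]), 9.8, 3456)
(array([354., 222.]), array([309.3, 356.3]), array([30.2, 64.1]), 169.4, 2682)
[]
```

View pics/w1.png

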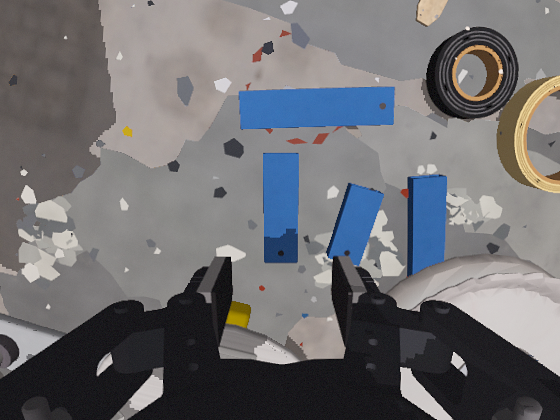

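View pics/t1.png

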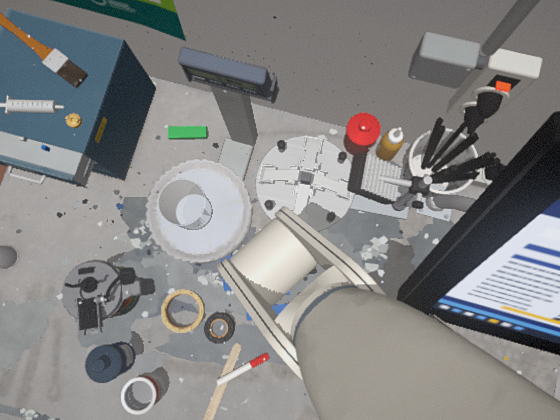

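Wrist view: the 89 mm bar at (280,206) is the target. The short 64 mm bar is at (354,222), the 115 mm one at (316,107), and the other 90 mm bar at (426,221), half under the bowl rim.

carry_out --steps '[[[0, 0, 0], [-2, -1, 35], 0.5], [[0, 0, 0], [-2, -1, 70], 0.5], [[0, 0, 0], [-2, -1, 95], 0.5], [[0, 0, 0], [-2, -1, 110], 0.5], [[0, 0, 0], [-2, -1, 118], 0.5], [[0, 0, 0], [-2, -1, 123], 0.5], [[0, 0, 0], [-2, -1, 126], 0.5], [[0, 0, 0], [-2, -1, 128], 0.5], [[0, 0, 0], [-2, -1, 128], 0.5]]'

```text
clock: 4.75
tcp_pos: [0.3024, 0.2974, 0.0037]
ee_rot: [0.677, 0.736, 0.0, 0.0]
force: [0.3, -0.6, 0.1]
opening: 0.497
```

```bash
python3 - <<'E'
from h import *
st()
p=capture('wrist'); save(p,'w2')
E
```

```text
t 4.75 tcp [302.4 297.4   3.7] q [ 0.749  0.583  2.167 -0.     0.391 -0.905] F [ 0.3 -0.6  0.1] T [ 0.01 -0.   -0.01] op 0.497
x [-0.083  0.997  0.001] z [ 0.001  0.001 -1.   ] azx 94.7
```

View pics/w2.png

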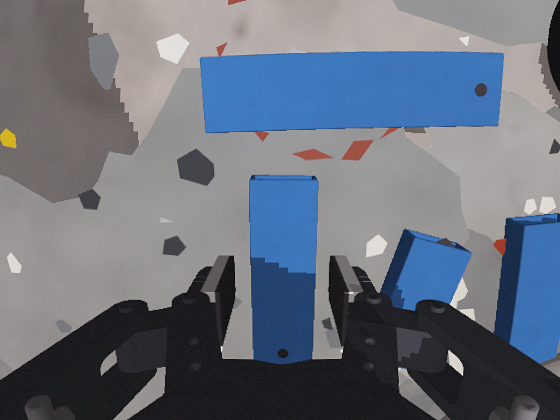

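carry_out --steps '[[[0, 0, 0], [0, 0, 0], 0.2], [[0, 0, 0], [0, 0, 0], 0.2], [[0, 0, 0], [0, 0, 0], 0.2], [[0, 0, 0], [0, 0, 0], 0.2], [[0, 0, 0], [0, 0, 0], 0.2], [[0, 0, 0], [0, 0, 0], 0.2], [[0, 0, 0], [0, 0, -5], 0.2], [[0, 0, 0], [0, 0, -15], 0.2], [[0, 0, 0], [0, 0, -30], 0.2], [[0, 0, 0], [0, 0, -45], 0.2], [[0, 0, 0], [0, 0, -60], 0.2], [[0, 0, 0], [0, 0, -60], 0.2]]' --force 60

```text
clock: 6.0
tcp_pos: [0.3031, 0.2979, 0.0652]
ee_rot: [0.677, 0.736, 0.002, 0.0]
force: [0.7, 0.8, -0.1]
opening: 0.305
```

```bash
python3 - <<'E'
from h import *
st()
p=capture('wrist'); save(p,'w3')
o,R=seat(); n=R[:,2]; T=Rseat()
# bar bottom was z=0, tcp at ~3.7 above bottom -> tcp offset -7+3.7 along n
tgt=o-n*0.0033
print(o,tgt)
up=np.array([0,0,.06])
rel([([.36,.28,.2],T),(tgt+n*0.1,T),(tgt+n*0.05,T)])
E
```

```text
t 6.0 tcp [303.1 297.9  65.2] q [ 0.749  0.441  2.16   0.     0.538 -0.905] F [ 0.7  0.8 -0.1] T [ 0.   -0.01 -0.03] op 0.305
x [-0.082  0.997  0.002] z [ 0.003  0.003 -1.   ] azx 94.7
[0.44169393 0.25912141 0.086     ] [0.44355563 0.25877972 0.0832968 ]
turn [-34.7, -4.7, 14.6] shift [-22.0, 55.9, -135.5] mm 148 deg 37.9
turn [-34.7, -4.7, 14.6] shift [-35.1, 82.0, -100.7] mm 134 deg 37.9
turn [-34.7, -4.7, 14.6] shift [-42.7, 109.6, -59.7] mm 132 deg 37.9
```

View pics/w3.png

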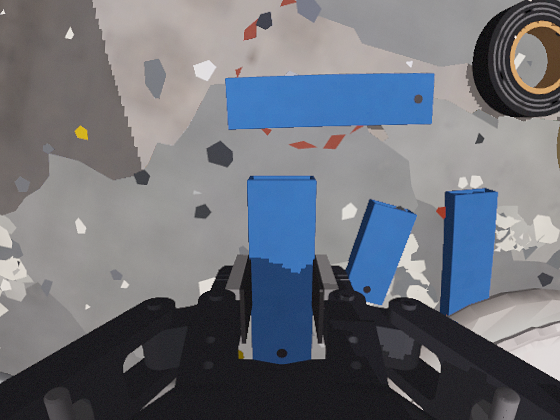

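carry_out --steps '[[[0, 0, 0], [0, 0, -40], 0.2], [[-7, -1, 3], [-4, 11, -70], 0.2], [[-14, -2, 6], [-9, 22, -90], 0.2], [[-21, -3, 9], [-13, 33, -110], 0.2], [[-28, -4, 12], [-18, 45, -125], 0.2], [[-34.7, -4.7, 14.6], [-22, 56, -135], 0.2], [[-34.7, -4.7, 14.6], [-22, 56, -135], 0.2], [[-34.7, -4.7, 14.6], [-22, 56, -135], 0.2], [[-34.7, -4.7, 14.6], [-22, 56, -135], 0.2]]'

```text
clock: 6.95
tcp_pos: [0.3591, 0.2797, 0.1975]
ee_rot: [0.732, 0.612, 0.19, 0.23]
force: [-0.1, 0.9, -0.8]
opening: 0.309
```

```bash
python3 - <<'E'
from h import *
st()
o,R=seat(); n=R[:,2]; T=Rseat(); print(T[:,2])
tgt=o-n*0.0033
rel([(tgt+n*0.1,T),(tgt+n*0.05,T),(tgt+n*.02,T)])
E
```

```text
t 6.95 tcp [359.1 279.7 197.5] q [ 0.989  0.197  2.241 -0.966  0.693  0.36 ] F [-0.1  0.9 -0.8] T [ 0.12  0.4  -0.03] op 0.309
x [ 0.178  0.984 -0.004] z [ 0.56  -0.105 -0.822] azx 79.7
[ 0.56415342 -0.10354153 -0.81915204]
turn [-0.2, 0.1, 0.2] shift [-5.3, 5.8, 43.4] mm 44 deg 0.4
turn [-0.2, 0.1, 0.2] shift [-5.2, 6.0, 93.4] mm 94 deg 0.4
turn [-0.2, 0.1, 0.2] shift [-5.1, 6.1, 123.4] mm 124 deg 0.4
```

carry_out --steps '[[[0, 0, 0], [-5, 10, 30], 0.2], [[0, 0, 0], [-5, 10, 60], 0.2], [[0, 0, 0], [-5, 10, 90], 0.2], [[0, 0, 0], [-5, 10, 103], 0.2], [[0, 0, 0], [-5, 10, 103], 0.2], [[0, 0, 0], [-5, 10, 103], 0.2]]'

```text
clock: 7.55
tcp_pos: [0.4251, 0.2624, 0.1199]
ee_rot: [0.733, 0.611, 0.19, 0.231]
force: [0.1, 0.7, -0.4]
opening: 0.306
```

```bash
python3 - <<'E'
from h import *
st()
for n in ['scene','top','wrist']:
    p=capture(n); save(p,n+'4')
    if n=='scene': c=p['color'][110:260,170:370]; cv2.imwrite('pics/s4c.png',cv2.cvtColor(cv2.resize(c,None,fx=4,fy=4,interpolation=cv2.INTER_CUBIC),cv2.COLOR_RGB2BGR))
E
```

```text
t 7.55 tcp [425.1 262.4 119.9] q [ 0.824  0.409  2.229 -1.308  0.525  0.611] F [ 0.1  0.7 -0.4] T [ 0.1   0.3  -0.05] op 0.306
x [ 0.181  0.984 -0.003] z [ 0.561 -0.106 -0.821] azx 79.6
```

View pics/s4c.png

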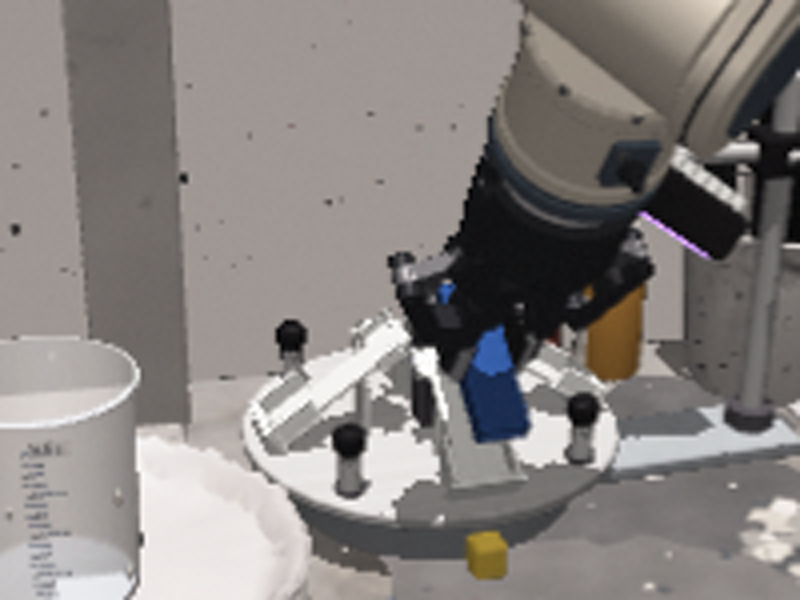

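View pics/wrist4.png

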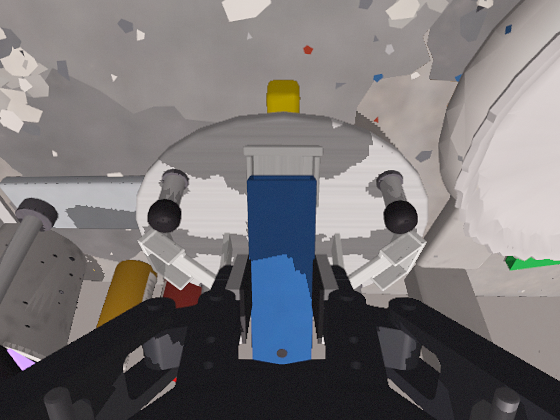

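```bash
python3 - <<'E'
from h import *
R=Rdown(94.7)
rel([([.359,.2797,.1975],Rseat()),([.33,.29,.15],R),([.303,.298,.06],R),([.303,.298,.004],R)])
E
```

```text
turn [-0.1, 0.0, 0.1] shift [4.3, -11.7, -101.7] mm 102 deg 0.1
turn [34.7, 4.7, -14.5] shift [9.3, -63.8, -80.2] mm 103 deg 37.9
turn [34.7, 4.7, -14.5] shift [12.5, -138.3, -22.4] mm 141 deg 37.9
turn [34.7, 4.7, -14.5] shift [12.6, -170.3, 23.5] mm 172 deg 37.9
```

Joint 4 has reached its limit in this pose. I'll take the bar back to the bench and grip it pitched about 15° relative to the jaws, so the tool needs less tilt at the rest.

carry_out --steps '[[[0, 0, 0], [2, -5, -40], 0.2], [[0, 0, 0], [4, -11, -85], 0.2], [[8, 1, -3], [5, -30, -90], 0.2], [[16, 2, -6], [7, -45, -87], 0.2], [[24, 3, -9], [9, -55, -84], 0.2], [[32, 4, -13], [9, -64, -80], 0.2], [[34.7, 4.7, -14.5], [11, -100, -50], 0.2], [[34.7, 4.7, -14.5], [12.5, -138, -22], 0.2], [[34.7, 4.7, -14.5], [12.5, -155, 2], 0.2], [[34.7, 4.7, -14.5], [12.5, -164, 14], 0.2], [[34.7, 4.7, -14.5], [12.5, -164, 14], 0.2], [[34.7, 4.7, -14.5], [12.5, -164, 14], 0.2]]'

```text
clock: 8.9
tcp_pos: [0.3027, 0.2981, 0.0154]
ee_rot: [0.678, 0.735, 0.0, -0.0]
force: [-0.1, 0.2, -0.1]
opening: 0.308
```

```bash
python3 - <<'E'
from h import *
st()
R=Rdown(94.7)
rel([([.303,.298,.0045],R)])
p=capture('wrist'); save(p,'w5')
E
```

```text
t 8.9 tcp [302.7 298.1  15.4] q [ 7.490e-01  5.560e-01  2.165e+00  2.000e-03  4.200e-01 -9.050e-01] F [-0.1  0.2 -0.1] T [ 0.01  0.02 -0.01] op 0.308
x [-0.082  0.997  0.001] z [-0.     0.001 -1.   ] azx 94.7
turn [-0.0, -0.0, -0.0] shift [-0.1, 0.3, 10.9] mm 11 deg 0.0
```

View pics/w5.png

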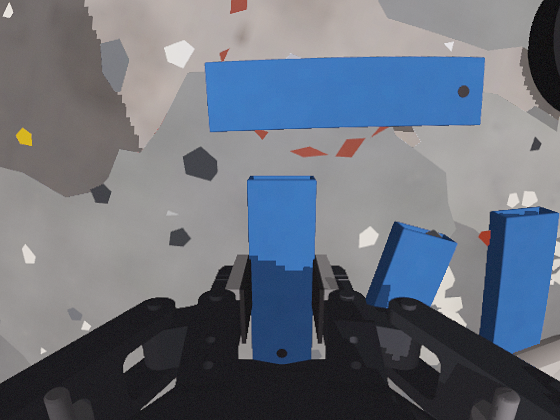

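carry_out --steps '[[[0, 0, 0], [0, 0, 6], 0.2], [[0, 0, 0], [0, 0, 11], 0.2], [[0, 0, 0], [0, 0, 11.5], 0.2], [[0, 0, 0], [0, 0, 11.5], 0.42], [[0, 0, 0], [0, 0, 11.5], 0.42], [[0, 0, 0], [0, 0, 11], 0.42], [[5, 0, 0], [0, 0, 10.5], 0.42], [[10, 0, 0], [0, 0, 10], 0.42], [[15, 0, 0], [0, 0, 9.5], 0.42], [[15, 0, 0], [0, 0, 9.5], 0.42], [[15, 0, 0], [0, 0, 9.5], 0.42]]'

```text
clock: 10.05
tcp_pos: [0.3027, 0.2973, 0.0049]
ee_rot: [0.673, 0.729, -0.096, -0.088]
force: [0.4, 0.4, -0.1]
opening: 0.421
```

carry_out --steps '[[[0, 0, 0], [0, 0, 0], 0.2], [[0, 0, 0], [0, 0, 0], 0.2], [[0, 0, 0], [0, 0, 0], 0.2], [[0, 0, 0], [0, 0, 0], 0.2], [[0, 0, 0], [0, 0, 0], 0.2], [[0, 0, 0], [0, 0, 0], 0.2]]' --force 60

```text
clock: 10.65
tcp_pos: [0.302, 0.2975, 0.0053]
ee_rot: [0.672, 0.729, -0.097, -0.089]
force: [-2.8, -0.3, 4.1]
opening: 0.304
```

```bash
cat >> h.py <<'E'
def Rplace(b=15.):  # tool orientation at the seat when bar is pitched b deg in the jaws
    return Rseat()@Ro.from_rotvec([np.radians(b),0,0]).as_matrix()
E
python3 - <<'E'
from h import *
st()
p=capture('wrist'); save(p,'w6')
s=state(); P=np.array(s['tcp_pos'])
# bar centre in tool frame: bar at bench (302.?,..)
R0=Ro.from_quat(s['ee_rot']).as_matrix()
bc=np.array([.3027,.2981,.007]); print('bar centre in tool mm',(R0.T@(bc-P)*1000).round(1))
T=Rplace(); o,R=seat(); n=R[:,2]
tcp=o-T@(R0.T@(bc-P)); print(tcp,T[:,2])
rel([([P[0],P[1],.15],R0),([.37,.28,.19],T),(tcp+n*.02-R[:,0]*.004,T)])
E
```

```text
t 10.65 tcp [302.  297.5   5.3] q [ 0.65   0.641  2.032  0.218  0.704 -1.185] F [-2.8 -0.3  4.1] T [-0.18  0.52  0.03] op 0.304
x [-0.081  0.997 -0.   ] z [-0.26  -0.021 -0.965] azx 94.6
bar centre in tool mm [ 0.6  0.3 -1.8]
[0.44192789 0.25849157 0.08421311] [ 0.33640126 -0.06174118 -0.93969262]
turn [0.0, 0.0, 0.0] shift [-0.0, -37.7, -139.7] mm 145 deg 0.0
turn [-34.9, -0.6, 15.2] shift [-22.9, 16.0, -195.6] mm 198 deg 38.1
turn [-34.9, -0.6, 15.2] shift [-48.0, 98.6, -127.6] mm 168 deg 38.1
```

View pics/w6.png

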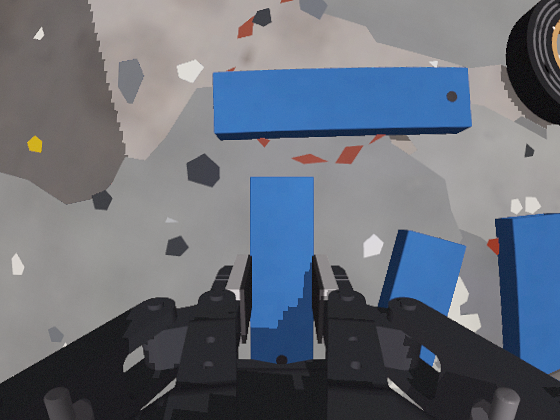

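carry_out --steps '[[[0, 0, 0], [0, -10, -37], 0.2], [[0, 0, 0], [0, -22, -80], 0.2], [[-7, 0, 3], [-5, -10, -125], 0.2], [[-14, 0, 6], [-9, 0, -150], 0.2], [[-21, 0, 9], [-14, 6, -170], 0.2], [[-28, 0, 12], [-18, 11, -185], 0.2], [[-34.9, -0.6, 15.2], [-23, 16, -195], 0.2], [[-34.9, -0.6, 15.2], [-31, 43, -173], 0.2], [[-34.9, -0.6, 15.2], [-39, 70, -151], 0.2], [[-34.9, -0.6, 15.2], [-48, 98.5, -128], 0.2], [[-34.9, -0.6, 15.2], [-48, 98.5, -128], 0.2], [[-34.9, -0.6, 15.2], [-48, 98.5, -128], 0.2]]'

```text
clock: 11.9
tcp_pos: [0.4343, 0.2597, 0.1025]
ee_rot: [0.757, 0.63, 0.111, 0.133]
force: [0.1, 0.4, 0.6]
opening: 0.307
```

```bash
python3 - <<'E'
from h import *
st()
for n in ['scene','wrist']:
    p=capture(n); save(p,n+'7')
    if n=='scene': c=p['color'][110:260,170:370]; cv2.imwrite('pics/s7c.png',cv2.cvtColor(cv2.resize(c,None,fx=4,fy=4,interpolation=cv2.INTER_CUBIC),cv2.COLOR_RGB2BGR))
T=Rplace();tcp=np.array([0.44192789,0.25849157,0.08421311]);o,R=seat(); n=R[:,2]
rel([(tcp+n*a*1e-3-R[:,0]*b*1e-3,T) for a,b in [(20,4),(10,4),(3,4),(0,4),(0,0),(-1,-1)]])
E
```

```text
t 11.9 tcp [434.3 259.7 102.5] q [ 0.668  0.408  2.132 -0.639  0.444 -0.16 ] F [0.1 0.4 0.6] T [ 0.07  0.16 -0.02] op 0.307
x [0.181 0.984 0.   ] z [ 0.336 -0.061 -0.94 ] azx 79.6
turn [0.1, -0.1, 0.0] shift [-0.7, -0.7, 0.8] mm 1 deg 0.2
turn [0.1, -0.1, 0.0] shift [-0.7, 1.8, 10.5] mm 11 deg 0.2
turn [0.1, -0.1, 0.0] shift [-0.7, 3.6, 17.3] mm 18 deg 0.2
turn [0.1, -0.1, 0.0] shift [-0.7, 4.4, 20.2] mm 21 deg 0.2
turn [0.1, -0.1, 0.0] shift [-0.7, 0.5, 21.2] mm 21 deg 0.2
turn [0.1, -0.1, 0.0] shift [-0.7, -0.2, 22.4] mm 22 deg 0.2
```

View pics/s7c.png

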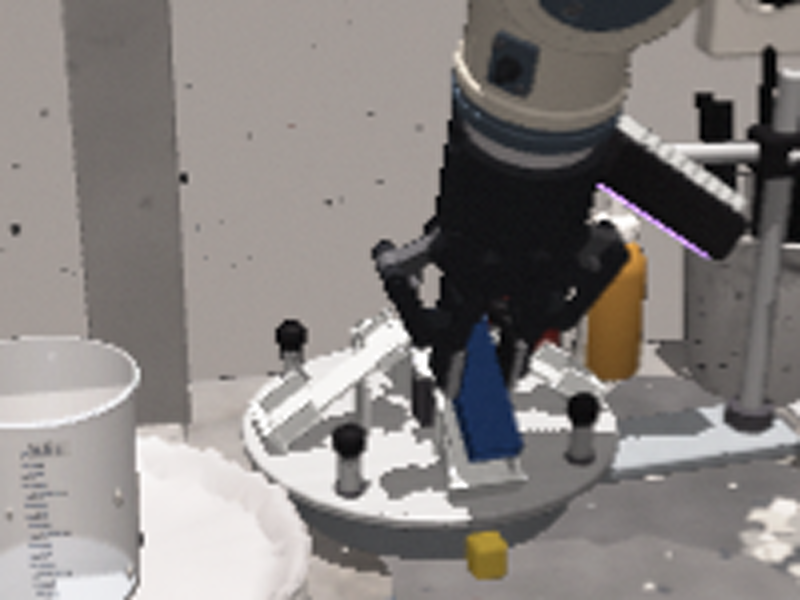

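View pics/wrist7.png

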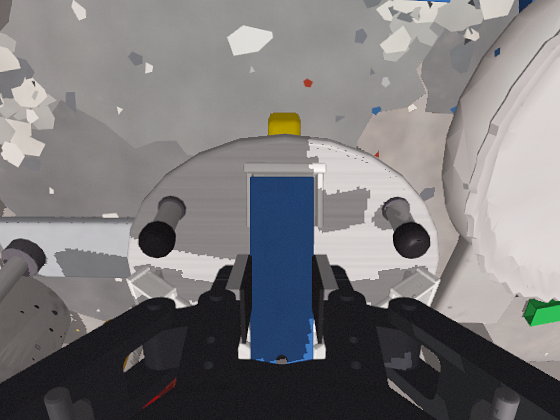

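carry_out --steps '[[[0, 0, 0], [1, 1, 5], 0.2], [[0, 0, 0], [1, 2, 10], 0.2], [[0, 0, 0], [1, 3, 14], 0.2], [[0, 0, 0], [1, 3.5, 16], 0.2], [[0, 0, 0], [1, 3.5, 17], 0.2], [[0, 0, 0], [1, 3.5, 17], 0.2]]'

```text
clock: 12.6
tcp_pos: [0.4436, 0.2594, 0.0884]
ee_rot: [0.756, 0.631, 0.112, 0.133]
force: [0.8, -0.2, -1.0]
opening: 0.304
```

```bash
python3 - <<'E'
from h import *
st()
for n in ['scene','wrist']:
    p=capture(n); save(p,n+'8')
    if n=='scene': c=p['color'][175:250,250:330]; cv2.imwrite('pics/s8c.png',cv2.cvtColor(cv2.resize(c,None,fx=8,fy=8,interpolation=cv2.INTER_CUBIC),cv2.COLOR_RGB2BGR))
E
```

```text
t 12.6 tcp [443.6 259.4  88.4] q [ 0.655  0.445  2.123 -0.677  0.417 -0.132] F [ 0.8 -0.2 -1. ] T [ 0.06  0.17 -0.01] op 0.304
x [0.18  0.984 0.001] z [ 0.337 -0.061 -0.939] azx 79.6
```

View pics/s8c.png

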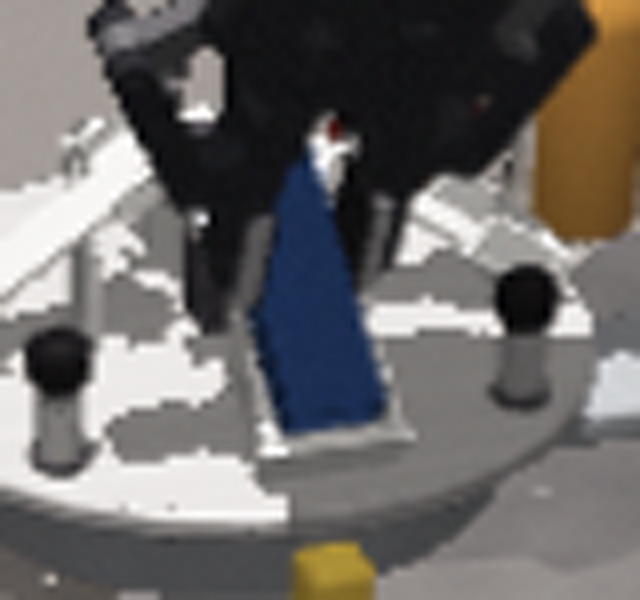

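View pics/wrist8.png

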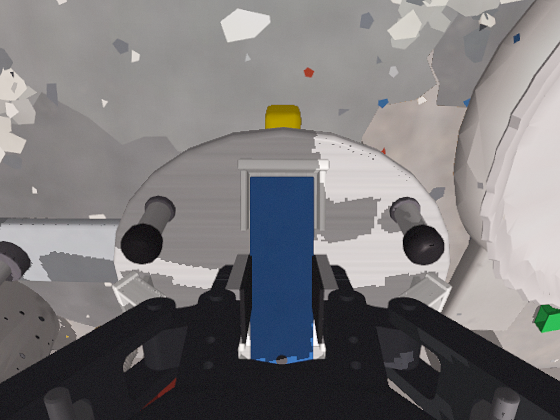

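carry_out --steps '[[[0, 0, 0], [0, 0.2, 1], 0.2], [[0, 0, 0], [0, 0.5, 2], 0.2], [[0, 0, 0], [0, 0.7, 3], 0.2], [[0, 0, 0], [0, 0.7, 3], 0.2]]'

```text
clock: 13.1
tcp_pos: [0.4453, 0.2592, 0.0858]
ee_rot: [0.756, 0.631, 0.112, 0.133]
force: [-0.9, 0.1, -0.8]
opening: 0.302
```

```bash
python3 - <<'E'
from h import *
st()
E
```

```text
t 13.1 tcp [445.3 259.2  85.8] q [ 0.652  0.452  2.122 -0.684  0.412 -0.128] F [-0.9  0.1 -0.8] T [ 0.01  0.2  -0.  ] op 0.302
x [0.18  0.984 0.001] z [ 0.338 -0.06  -0.939] azx 79.6
```

carry_out --steps '[[[0, 0, 0], [0, 0.2, 1], 0.2], [[0, 0, 0], [0, 0.5, 2], 0.2], [[0, 0, 0], [0, 0.5, 2], 0.2]]'

```text
clock: 13.4
tcp_pos: [0.4461, 0.259, 0.0846]
ee_rot: [0.756, 0.631, 0.112, 0.133]
force: [-4.8, -0.1, 8.7]
opening: 0.302
```

carry_out --steps '[[[0, 0, 0], [0, -1, 0.3], 0.2], [[0, 0, 0], [0, -2, 0.5], 0.2], [[0, 0, 0], [0, -2, 0.5], 0.2]]'

```text
clock: 13.7
tcp_pos: [0.4453, 0.2598, 0.084]
ee_rot: [0.756, 0.63, 0.113, 0.134]
force: [-2.9, -0.2, 11.4]
opening: 0.305
```

```bash
python3 - <<'E'
from h import *
st()
for n in ['scene','wrist']:
    p=capture(n); save(p,n+'9')
    if n=='scene': c=p['color'][175:250,250:330]; cv2.imwrite('pics/s9c.png',cv2.cvtColor(cv2.resize(c,None,fx=8,fy=8,interpolation=cv2.INTER_CUBIC),cv2.COLOR_RGB2BGR))
E
```

```text
t 13.7 tcp [445.3 259.8  84. ] q [ 0.653  0.456  2.122 -0.695  0.407 -0.115] F [-2.9 -0.2 11.4] T [-0.22  0.07 -0.12] op 0.305
x [0.179 0.984 0.003] z [ 0.339 -0.059 -0.939] azx 79.7
```

View pics/s9c.png

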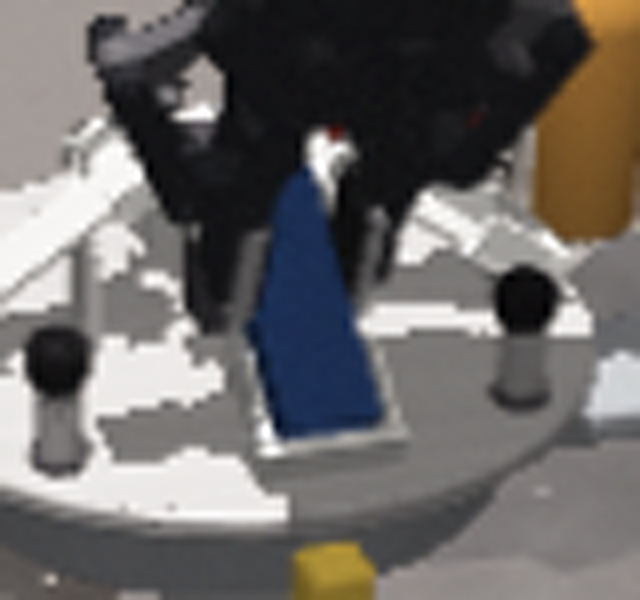

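View pics/wrist9.png

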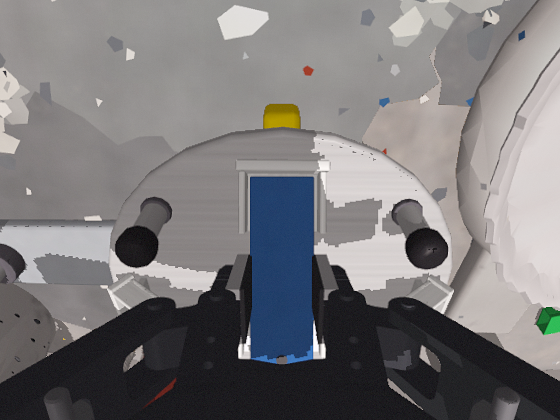

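carry_out --steps '[[[0, 0, 0], [0, -0.8, -0.5], 0.2], [[0, 0, 0], [0, -1.8, -0.3], 0.2], [[0, 0, 0], [0, -2.8, 0], 0.2], [[0, 0, 0], [0, -2.8, 0], 0.2]]'

```text
clock: 14.2
tcp_pos: [0.443, 0.2603, 0.0826]
ee_rot: [0.756, 0.63, 0.113, 0.133]
force: [3.6, -1.0, 4.2]
opening: 0.304
```

```bash
python3 - <<'E'
from h import *
st(); F=np.array(state()['force']); o,R=seat(); print('n,down',(F@R[:,2]).round(1),(F@R[:,0]).round(1))
E
```

```text
t 14.2 tcp [443.  260.3  82.6] q [ 0.657  0.458  2.126 -0.702  0.405 -0.103] F [ 3.6 -1.   4.2] T [-0.19 -0.7  -0.12] op 0.304
x [0.179 0.984 0.002] z [ 0.339 -0.06  -0.939] azx 79.7
n,down 1.3 -5.5
```

carry_out --steps '[[[0, 0, 0], [0, 0, 0], 0.34], [[0, 0, 0], [0, 0, 0], 0.38], [[0, 0, 0], [0, 0, 0], 0.42], [[0, 0, 0], [0, 0, 0], 0.45], [[0, 0, 0], [0, 0, 0], 0.45], [[0, 0, 0], [0, 0, -8], 0.45], [[0, 0, 0], [0, 0, -20], 0.45], [[0, 0, 0], [0, 0, -40], 0.45], [[0, 0, 0], [0, 0, -60], 0.45], [[0, 0, 0], [0, 0, -60], 0.45]]'

```text
clock: 15.2
tcp_pos: [0.4222, 0.2644, 0.1408]
ee_rot: [0.756, 0.63, 0.114, 0.133]
force: [-0.8, 0.3, 0.2]
opening: 0.45
```

```bash
python3 - <<'E'
from h import *
st()
for n in ['scene','wrist','top']:
    p=capture(n); save(p,n+'10')
    if n=='scene': c=p['color'][165:240,250:330]; cv2.imwrite('pics/s10c.png',cv2.cvtColor(cv2.resize(c,None,fx=8,fy=8,interpolation=cv2.INTER_CUBIC),cv2.COLOR_RGB2BGR))
E
```

```text
t 15.2 tcp [422.2 264.4 140.8] q [ 0.694  0.32   2.132 -0.554  0.521 -0.235] F [-0.8  0.3  0.2] T [0.   0.14 0.06] op 0.45
x [0.179 0.984 0.005] z [ 0.34  -0.058 -0.939] azx 79.7
```

View pics/s10c.png

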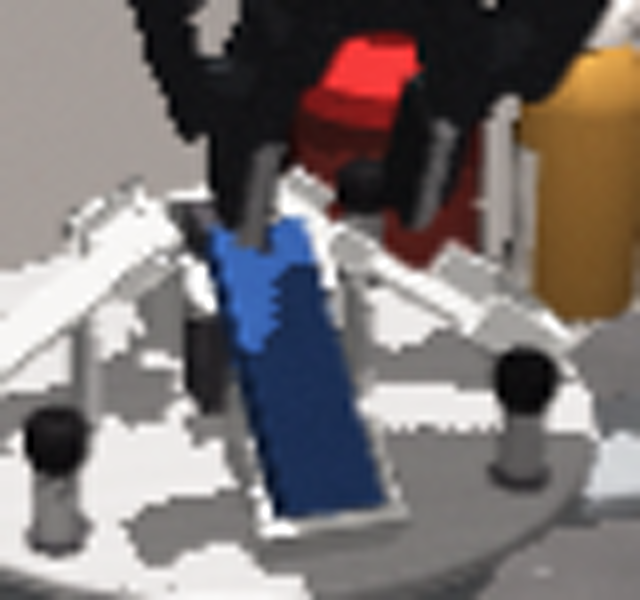

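View pics/wrist10.png

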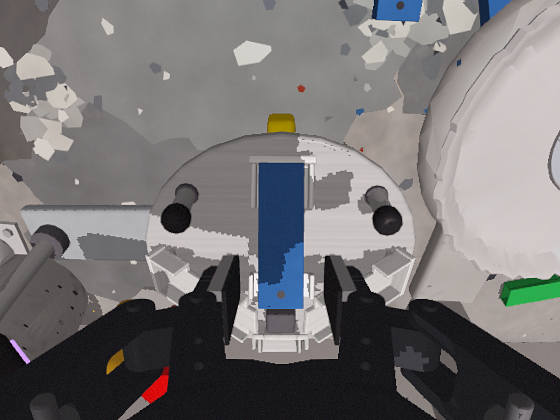

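Bar 1 lies flat, with its lower end on the ledge at about (325,515) in the scene crop. Next I push the table by the peg on the bowl side.

```bash
cat >> h.py <<'E'
def pegpush(tab,gap=0.0,z=.060,r=.096,lead=None):
    """tool pose behind the peg (loading side, -45) when table angle is tab deg"""
    pa=AZ-np.pi/4+np.radians(tab); fa=pa-(0.0205+gap)/.096
    x=-40+tab*60/75
    return C+np.array([r*np.cos(fa),r*np.sin(fa),z]), Rdown(x)
E
python3 - <<'E'
from h import *
P,R=pegpush(0,.007)
print(P)
s=state(); R0=Ro.from_quat(s['ee_rot']).as_matrix()
rel([([.42,.30,.17],R0)]); 
rel([([.42,.30,.17],Rdown(75)),([.42,.30,.17],Rdown(20)),([P[0],P[1],.17],Rdown(-40))])
rel([([.42,.30,.17],Rdown(20)),([P[0],P[1],.17],Rdown(-40)),(P,Rdown(-40))],base=(np.array([.42,.30,.17]),Rdown(20)))
E
```

```text
[0.47123631 0.33940404 0.06      ]
turn [0.0, 0.0, 0.0] shift [35.7, 3.0, -32.4] mm 48 deg 0.0
turn [20.1, -0.9, 4.6] shift [35.7, 3.0, -32.4] mm 48 deg 20.6
turn [18.2, -10.5, 59.0] shift [35.7, 3.0, -32.4] mm 48 deg 62.6
turn [12.1, -21.0, 118.2] shift [83.7, 43.6, -17.5] mm 96 deg 120.7
turn [0.0, 0.0, 0.0] shift [0.0, 0.0, 0.0] mm 0 deg 0.0
turn [0.0, 0.0, 60.0] shift [61.6, -19.5, 0.0] mm 65 deg 60.0
turn [0.0, 0.0, 60.0] shift [61.6, -19.5, 110.0] mm 128 deg 60.0
```

carry_out --steps '[[[0, 0, 0], [0, 0, -35], 0.1], [[7, 0, 2], [18, 3, -40], 0], [[14, 0, 4], [36, 3, -35], 0], [[20, -1, 5], [36, 3, -32], 0], [[20, -3, 15], [36, 3, -32], 0], [[20, -5, 24], [36, 3, -32], 0], [[19, -6, 33], [36, 3, -32], 0], [[19, -8, 42], [36, 3, -32], 0], [[19, -9, 50], [36, 3, -32], 0], [[18.2, -10.5, 59], [36, 3, -32], 0], [[18.2, -10.5, 59], [36, 3, -32], 0], [[18.2, -10.5, 59], [36, 3, -32], 0]]'

```text
clock: 16.55
tcp_pos: [0.4201, 0.2997, 0.1685]
ee_rot: [0.985, 0.173, -0.001, 0.0]
force: [-0.2, -0.3, 0.1]
opening: 0.0
```

```bash
python3 - <<'E'
from h import *
st(); P,R=pegpush(0,.007)
rel([([P[0],P[1],.17],Rdown(-40)),(P,Rdown(-40))])
p=capture('top'); save(p,'top11')
c=p['color'][120:250,240:420]; cv2.imwrite('pics/t11c.png',cv2.cvtColor(cv2.resize(c,None,fx=4.4,fy=4.4,interpolation=cv2.INTER_CUBIC),cv2.COLOR_RGB2BGR))
E
```

```text
t 16.55 tcp [420.1 299.7 168.5] q [0.597 0.354 1.916 0.    0.874 0.248] F [-0.2 -0.3  0.1] T [ 0.01 -0.04 -0.06] op 0.0
x [ 0.94   0.341 -0.002] z [-0.002 -0.001 -1.   ] azx 20.0
turn [0.1, 0.1, 60.0] shift [61.6, -19.8, -1.6] mm 65 deg 60.0
turn [0.1, 0.1, 60.0] shift [61.8, -19.8, 108.4] mm 126 deg 60.0
```

View pics/top11.png

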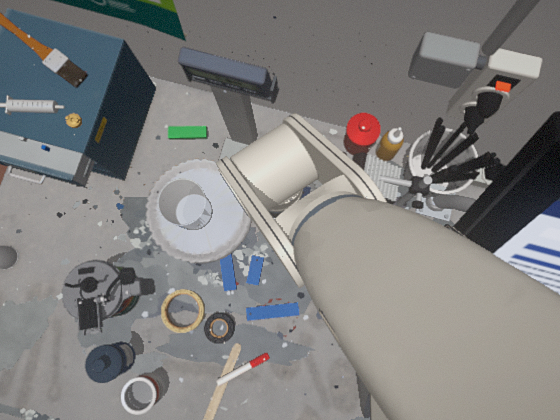

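carry_out --steps '[[[0, 0, 8], [9, -3, 0], 0], [[0, 0, 16], [18, -6, 0], 0], [[0, 0, 24], [26, -9, 0], 0], [[0, 0, 32], [35, -11, 0], 0], [[0, 0, 40], [44, -14, 0], 0], [[0, 0, 48], [53, -17, 0], 0], [[0, 0, 56], [62, -20, 0], 0], [[0, 0, 60], [62, -20, 10], 0], [[0, 0, 60], [62, -20, 35], 0], [[0, 0, 60], [62, -20, 60], 0], [[0, 0, 60], [62, -20, 60], 0]]'

```text
clock: 17.7
tcp_pos: [0.4696, 0.3387, 0.1062]
ee_rot: [0.94, -0.341, -0.002, 0.003]
force: [-0.1, -1.2, 0.8]
opening: -0.0
```

```bash
python3 - <<'E'
from h import *
st(); P,R=pegpush(0,.007)
rel([(P,Rdown(-40))])
for n in ['scene','wrist']:
    p=capture(n); save(p,n+'12')
    if n=='scene': c=p['color'][90:260,170:397]; cv2.imwrite('pics/s12c.png',cv2.cvtColor(cv2.resize(c,None,fx=3.5,fy=3.5,interpolation=cv2.INTER_CUBIC),cv2.COLOR_RGB2BGR))
E
```

```text
t 17.7 tcp [469.6 338.7 106.2] q [6.040e-01 5.290e-01 1.805e+00 1.000e-03 8.140e-01 1.300e+00] F [-0.1 -1.2  0.8] T [-0.01  0.02 -0.04] op -0.0
x [ 0.767 -0.642 -0.002] z [-0.006 -0.003 -1.   ] azx -39.9
turn [0.4, 0.1, 0.1] shift [0.9, -1.9, 46.1] mm 46 deg 0.4
```

View pics/s12c.png

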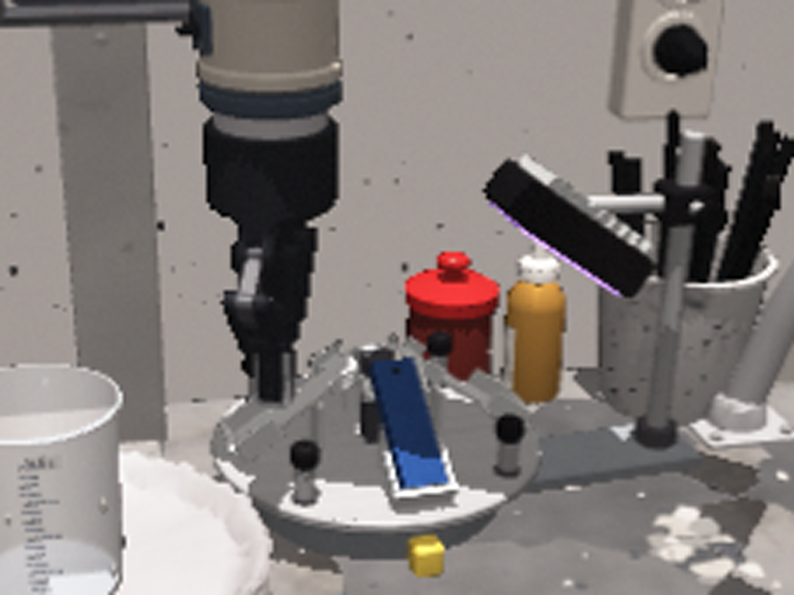

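View pics/wrist12.png

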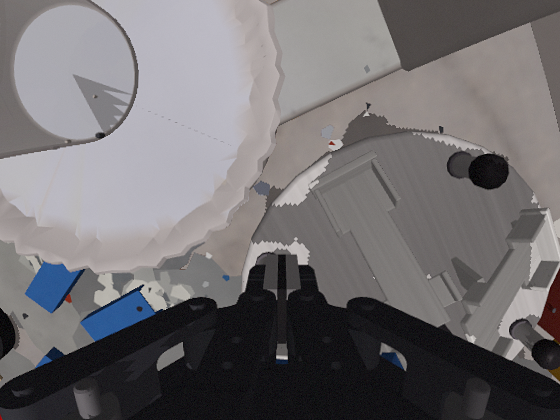

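```bash
sed -i 's|x=-40+tab\*60/75|x=-60+tab|' h.py; python3 - <<'E'
from h import *
rel([pegpush(0,.007)])
b=pegpush(0,.007)
print('push rows from there');rel([pegpush(t,0) for t in (-2,4,10,16,22,28,34,40,46,52,58,64,70,76)],base=b)
E
```

```text
turn [0.1, 0.0, 20.1] shift [0.3, 0.6, 49.2] mm 49 deg 20.1
push rows from there
turn [0.0, 0.0, 2.0] shift [-0.7, 3.6, 0.0] mm 4 deg 2.0
turn [0.0, 0.0, -4.0] shift [-1.8, 13.6, 0.0] mm 14 deg 4.0
turn [0.0, 0.0, -10.0] shift [-2.0, 23.6, 0.0] mm 24 deg 10.0
turn [0.0, 0.0, -16.0] shift [-1.0, 33.6, 0.0] mm 34 deg 16.0
turn [0.0, 0.0, -22.0] shift [1.0, 43.5, 0.0] mm 43 deg 22.0
turn [0.0, 0.0, -28.0] shift [4.0, 53.1, 0.0] mm 53 deg 28.0
turn [0.0, 0.0, -34.0] shift [8.0, 62.3, 0.0] mm 63 deg 34.0
turn [0.0, 0.0, -40.0] shift [12.9, 71.0, 0.0] mm 72 deg 40.0
turn [0.0, 0.0, -46.0] shift [18.7, 79.2, 0.0] mm 81 deg 46.0
turn [0.0, 0.0, -52.0] shift [25.3, 86.8, 0.0] mm 90 deg 52.0
turn [0.0, 0.0, -58.0] shift [32.7, 93.6, 0.0] mm 99 deg 58.0
turn [0.0, 0.0, -64.0] shift [40.8, 99.6, 0.0] mm 108 deg 64.0
turn [0.0, 0.0, -70.0] shift [49.4, 104.7, 0.0] mm 116 deg 70.0
turn [0.0, 0.0, -76.0] shift [58.6, 108.9, 0.0] mm 124 deg 76.0
```

carry_out --steps '[[[0, 0, 8], [0, 0, 0], 0], [[0, 0, 16], [0, 0, 0], 0], [[0, 0, 20], [0, 0, 5], 0], [[0, 0, 20], [0, 0, 15], 0], [[0, 0, 20], [0, 0, 27], 0], [[0, 0, 20], [0, 0, 37], 0], [[0, 0, 20], [0, 0, 46], 0], [[0, 0, 20], [0, 0, 46], 0]]'

```text
clock: 18.6
tcp_pos: [0.4708, 0.3397, 0.0619]
ee_rot: [0.866, -0.5, -0.001, 0.001]
force: [-0.4, -0.4, -0.4]
opening: 0.001
```

```bash
python3 - <<'E'
from h import *
st()
p=capture('scene'); c=p['color'][165:250,210:340]; cv2.imwrite('pics/s13c.png',cv2.cvtColor(cv2.resize(c,None,fx=6,fy=6,interpolation=cv2.INTER_CUBIC),cv2.COLOR_RGB2BGR))
E
```

```text
t 18.6 tcp [470.8 339.7  61.9] q [6.040e-01 6.000e-01 1.817e+00 1.000e-03 7.280e-01 1.650e+00] F [-0.4 -0.4 -0.4] T [0.03 0.   0.02] op 0.001
x [ 0.501 -0.866 -0.   ] z [-0.003 -0.001 -1.   ] azx -60.0
```

View pics/s13c.png

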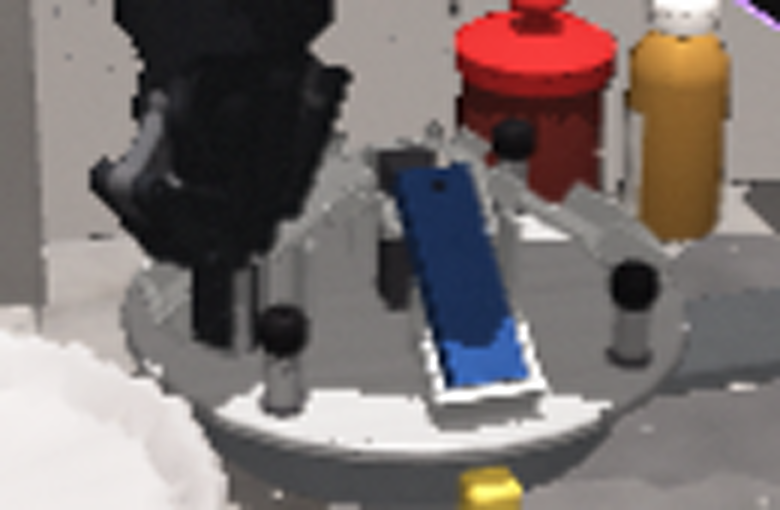

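carry_out --steps '[[[0, 0, 0], [-1, 5, 0], 0], [[0, 0, -2], [-1, 9, 0], 0], [[0, 0, -4], [-2, 14, 0], 0], [[0, 0, -7], [-2, 19, 0], 0], [[0, 0, -10], [-2, 24, 0], 0], [[0, 0, -13], [-1.5, 29, 0], 0], [[0, 0, -16], [-1, 34, 0], 0], [[0, 0, -19], [0, 39, 0], 0], [[0, 0, -22], [1, 43.5, 0], 0], [[0, 0, -25], [2.5, 48, 0], 0], [[0, 0, -28], [4, 53, 0], 0], [[0, 0, -31], [6, 58, 0], 0]]'

```text
clock: 19.85
tcp_pos: [0.425, 0.3068, 0.0644]
ee_rot: [0.968, -0.249, 0.001, -0.001]
force: [1.0, 1.3, -1.3]
opening: -0.0
```

```bash
python3 - <<'E'
from h import *
st()
rel([pegpush(t,0) for t in (31,37,43,49,55,61,67,73,79)])
p=capture('scene'); c=p['color'][165:250,210:340]; cv2.imwrite('pics/s14c.png',cv2.cvtColor(cv2.resize(c,None,fx=6,fy=6,interpolation=cv2.INTER_CUBIC),cv2.COLOR_RGB2BGR))
E
```

```text
t 19.85 tcp [425.  306.8  64.4] q [6.020e-01 5.370e-01 1.947e+00 1.000e-03 6.550e-01 1.105e+00] F [ 1.   1.3 -1.3] T [ 0.27 -0.19  0.03] op -0.0
x [ 0.876 -0.483  0.   ] z [ 0.002  0.002 -1.   ] azx -28.9
turn [-0.2, -0.0, 0.1] shift [-0.1, 1.5, 4.4] mm 5 deg 0.2
turn [-0.2, -0.0, -5.9] shift [-0.9, 11.6, 4.3] mm 12 deg 5.9
turn [-0.2, -0.0, -11.9] shift [-0.7, 21.6, 4.3] mm 22 deg 11.9
turn [-0.2, -0.1, -17.9] shift [0.5, 31.6, 4.3] mm 32 deg 17.9
turn [-0.2, -0.1, -23.9] shift [2.8, 41.4, 4.2] mm 42 deg 23.9
turn [-0.2, -0.1, -29.9] shift [6.2, 50.8, 4.2] mm 51 deg 29.9
turn [-0.1, -0.1, -35.9] shift [10.4, 59.9, 4.2] mm 61 deg 35.9
turn [-0.1, -0.1, -41.9] shift [15.6, 68.5, 4.2] mm 70 deg 41.9
turn [-0.1, -0.1, -47.9] shift [21.7, 76.5, 4.1] mm 80 deg 47.9
```

View pics/s14c.png

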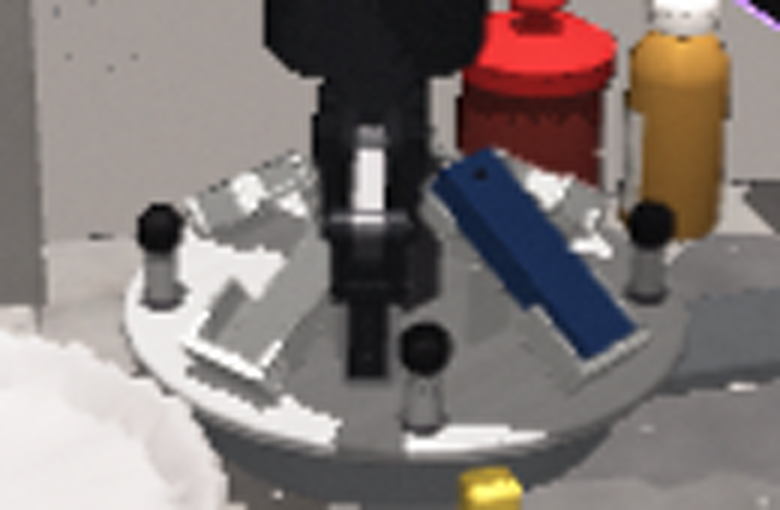

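carry_out --steps '[[[0, 0, -3], [0, 6, 2], 0], [[0, 0, -6], [-1, 11.5, 2], 0], [[0, 0, -9], [-1, 16.5, 2], 0], [[0, 0, -12], [-0.7, 21.5, 2], 0], [[0, 0, -15], [0, 26.5, 2], 0], [[0, 0, -18], [0.5, 31.5, 2], 0], [[0, 0, -21], [1.7, 36.5, 2], 0], [[0, 0, -24], [3, 41.5, 2], 0], [[0, 0, -27], [4.5, 46, 2], 0], [[0, 0, -30], [6, 51, 2], 0], [[0, 0, -33], [8, 55, 2], 0], [[0, 0, -36], [10.4, 60, 2], 0]]'

```text
clock: 21.1
tcp_pos: [0.4044, 0.2484, 0.062]
ee_rot: [0.998, 0.062, -0.0, -0.0]
force: [0.5, -0.6, -0.3]
opening: -0.003
```

```bash
python3 - <<'E'
from h import *
st()
rel([pegpush(t,0) for t in (73,79)])
p=capture('scene'); c=p['color'][125:250,210:370]; cv2.imwrite('pics/s15c.png',cv2.cvtColor(cv2.resize(c,None,fx=4.8,fy=4.8,interpolation=cv2.INTER_CUBIC),cv2.COLOR_RGB2BGR))
E
```

```text
t 21.1 tcp [404.4 248.4  62. ] q [5.250e-01 4.940e-01 2.053e+00 1.000e-03 5.940e-01 4.010e-01] F [ 0.5 -0.6 -0.3] T [-0.09  0.02  0.05] op -0.003
x [ 0.992  0.123 -0.   ] z [-0.     0.001 -1.   ] azx 7.1
turn [-0.0, 0.0, -5.9] shift [0.1, 9.3, 2.0] mm 9 deg 5.9
turn [-0.0, 0.0, -11.9] shift [0.3, 19.3, 2.0] mm 19 deg 11.9
```

View pics/s15c.png

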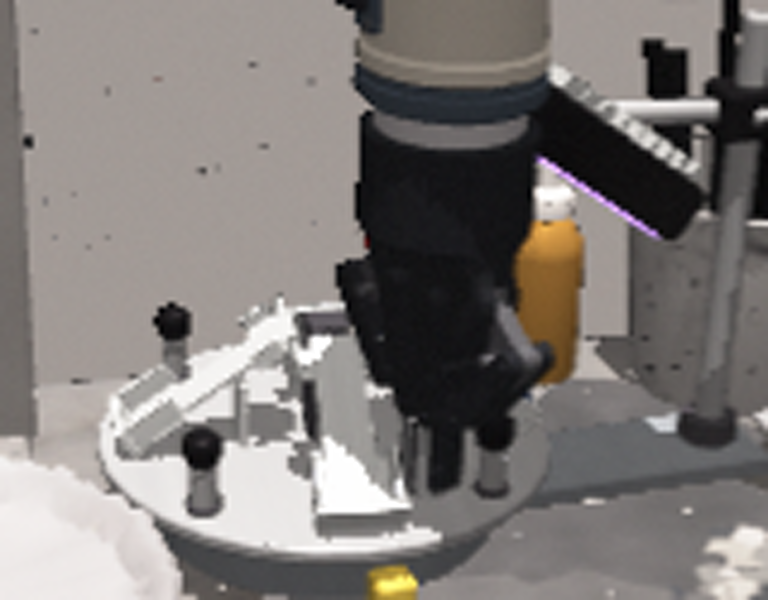

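carry_out --steps '[[[0, 0, 0], [0, 3, 0], 0], [[0, 0, -2], [0, 6, 0], 0], [[0, 0, -4], [0, 9, 0], 0], [[0, 0, -4], [-4, 10, -10], 0], [[0, 0, -4], [-6, 11, -30], 0], [[0, 0, -4], [-6, 11, -60], 0], [[0, 0, -4], [-6, 11, -90], 0], [[0, 0, -4], [-6, 11, -100], 0], [[0, 0, -4], [-6, 11, -100], 0]]'

```text
clock: 22.05
tcp_pos: [0.4008, 0.2376, 0.1634]
ee_rot: [0.995, 0.095, 0.002, -0.001]
force: [0.2, -0.5, -0.4]
opening: 0.003
```

```bash
python3 - <<'E'
from h import *
st()
p=capture('scene'); c=p['color'][125:250,210:370]; cv2.imwrite('pics/s16c.png',cv2.cvtColor(cv2.resize(c,None,fx=4.8,fy=4.8,interpolation=cv2.INTER_CUBIC),cv2.COLOR_RGB2BGR))
p=capture('wrist'); save(p,'wrist16')
E
```

```text
t 22.05 tcp [400.8 237.6 163.4] q [5.090e-01 2.930e-01 2.028e+00 1.000e-03 8.170e-01 3.180e-01] F [ 0.2 -0.5 -0.4] T [0.01 0.02 0.01] op 0.003
x [0.982 0.19  0.004] z [ 0.003  0.003 -1.   ] azx 10.9
```

View pics/s16c.png

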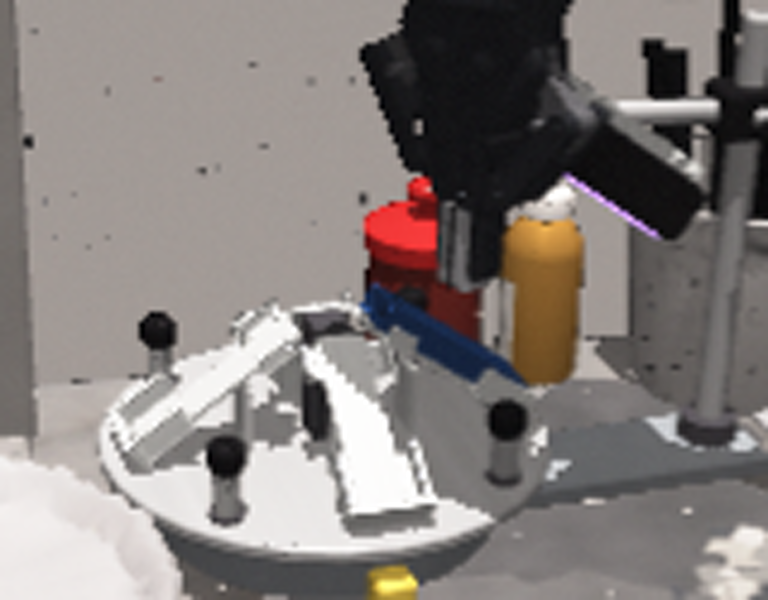

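View pics/wrist16.png

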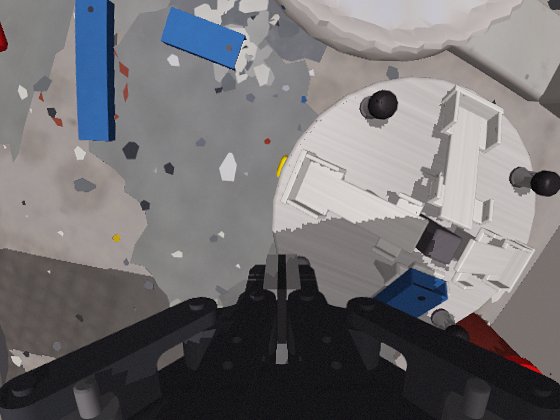

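Table has clicked into its catch: the front-left knob is back at scene px (257,220). Bar 1 sits on the lamp-side rest. Next, the second bar.

```bash
python3 - <<'E'
from h import *
rel([([.35,.33,.18],Rdown(55)),([.285,.400,.16],Rdown(100))])
E
```

```text
turn [-0.0, 0.0, -44.0] shift [-30.8, -100.9, -18.7] mm 107 deg 44.0
turn [-0.0, 0.0, -89.0] shift [-81.3, -182.0, 1.4] mm 199 deg 89.0
```

carry_out --steps '[[[0, 0, -8], [-6, -20, -10], 0], [[0, 0, -16], [-12, -40, -15], 0.2], [[0, 0, -24], [-18, -60, -18], 0.5], [[0, 0, -32], [-24, -80, -18], 0.53], [[0, 0, -40], [-30, -100, -18], 0.53], [[0, 0, -48], [-40, -116, -14], 0.53], [[0, 0, -56], [-50, -132, -10], 0.53], [[0, 0, -64], [-60, -148, -5], 0.53], [[0, 0, -72], [-70, -165, 0], 0.53], [[0, 0, -80], [-81, -182, 1], 0.53], [[0, 0, -88], [-81, -182, 1], 0.53], [[0, 0, -89], [-81, -182, 1], 0.53]]'

```text
clock: 23.35
tcp_pos: [0.2846, 0.3996, 0.159]
ee_rot: [0.642, 0.767, -0.002, -0.0]
force: [0.2, -0.4, -0.2]
opening: 0.528
```

```bash
python3 - <<'E'
from h import *
st()
p=capture('wrist'); save(p,'w17')
for b in bars(p): print(b)
t=capture('top'); save(t,'t17')
for b in bars(t): print(b)
c=t['color'][120:250,240:420]; cv2.imwrite('pics/t17c.png',cv2.cvtColor(cv2.resize(c,None,fx=4.4,fy=4.4,interpolation=cv2.INTER_CUBIC),cv2.COLOR_RGB2BGR))
E
```

```text
t 23.35 tcp [284.6 399.6 159. ] q [ 9.270e-01  3.360e-01  1.975e+00  1.000e-03  8.340e-01 -8.210e-01] F [ 0.2 -0.4 -0.2] T [-0.04 -0.   -0.05] op 0.528
x [-0.176  0.984 -0.002] z [-0.002 -0.002 -1.   ] azx 100.2
(array([557.,  78.]), array([131.8, 611.5]), array([ 4.1, 34.5]), 17.8, 152)
(array([200., 114.]), array([221.2, 317.9]), array([ 27.6, 115.4]), 96.7, 4623)
(array([233., 221.]), array([308.9, 358.5]), array([27.5, 65.3]), 169.9, 2112)
(array([300., 225.]), array([304.3, 418.9]), array([27.6, 82.2]), 10.1, 2586)
(array([336., 184.]), array([511. , 182.7]), array([27.7, 84. ]), 68.3, 223)
(array([553., 209.]), array([ 456.9, -293.3]), array([34.4, 35.7]), 85.3, 170)
(array([543., 250.]), array([ 364.2, -269.7]), array([ 9. , 69.9]), 74.9, 137)
(array([538., 262.]), array([ 337.9, -254.5]), array([ 6.7, 95.4]), 75.1, 138)
(array([499., 313.]), array([ 227.6, -165.8]), array([ 18.4, 253.7]), 77.2, 558)
(array([513., 324.]), array([ 200.8, -200.3]), array([ 14.2, 177.1]), 74.8, 209)
```

View pics/w17.png

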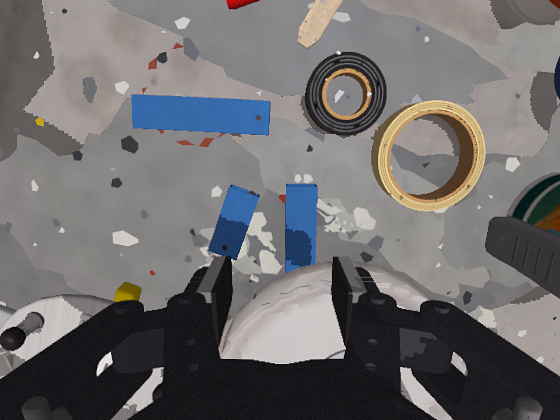

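View pics/t17c.png

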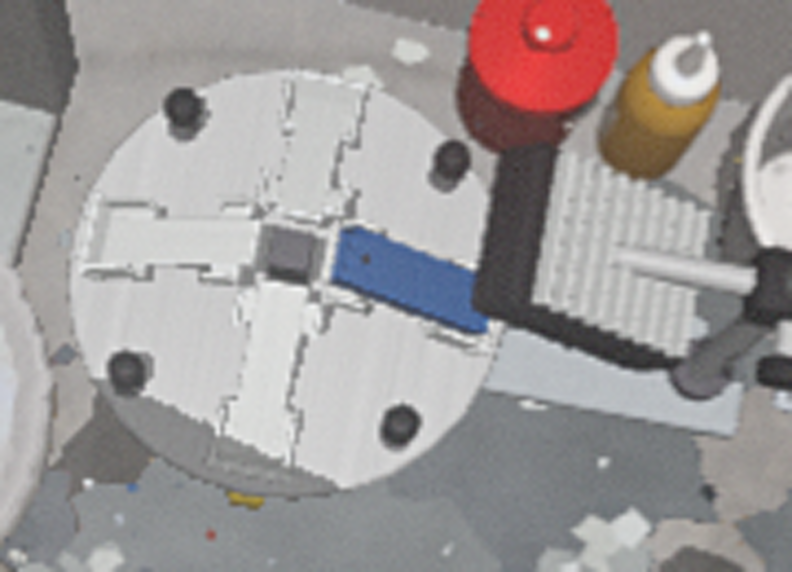

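carry_out --steps '[[[0, 0, 0], [8, 1, 30], 0.43], [[0, 0, 0], [15.5, 3, 65], 0.43], [[0, 0, 0], [15.5, 3, 95], 0.43], [[0, 0, 0], [15.5, 3, 120], 0.43], [[0, 0, 0], [15.5, 3, 132], 0.43], [[0, 0, 0], [15.5, 3, 132], 0.43], [[0, 0, 0], [15.5, 3, 132], 0.43]]'

```text
clock: 24.15
tcp_pos: [0.2862, 0.4161, 0.0291]
ee_rot: [0.643, 0.766, 0.0, -0.0]
force: [0.5, -0.1, 0.7]
opening: 0.431
```

```bash
python3 - <<'E'
from h import *
st()
p=capture('wrist'); save(p,'w18')
for b in bars(p): print(b)
E
```

```text
t 24.15 tcp [286.2 416.1  29.1] q [ 9.440e-01  5.860e-01  1.993e+00  1.000e-03  5.630e-01 -8.010e-01] F [ 0.5 -0.1  0.7] T [ 0.03 -0.02 -0.  ] op 0.431
x [-0.172  0.985  0.001] z [-0.     0.001 -1.   ] azx 99.9
(array([113.,  96.]), array([221. , 321.9]), array([ 27.6, 110.8]), 96.7, 13838)
(array([283., 282.]), array([303.7, 419. ]), array([27.4, 83.9]), 10.1, 7321)
(array([173., 263.]), array([299.8, 361. ]), array([28.6, 51.3]), 169.7, 4406)
```

View pics/w18.png

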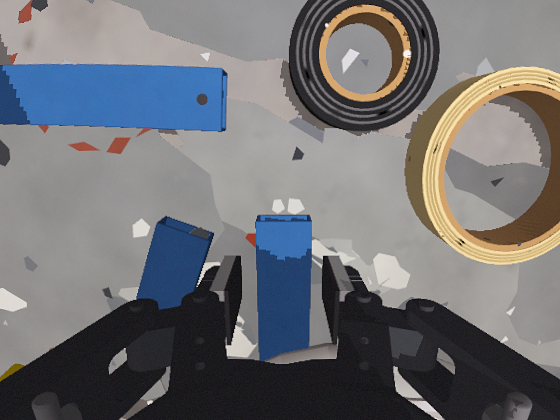

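carry_out --steps '[[[0, 0, 0], [0, 0, 6], 0.4], [[0, 0, 0], [0, 0, 12], 0.4], [[0, 0, 0], [0, 0, 17], 0.4], [[0, 0, 0], [0, 0, 21], 0.4], [[0, 0, 0], [0, 0, 24], 0.4], [[0, 0, 0], [0, 0, 25], 0.4], [[0, 0, 0], [0, 0, 25], 0.2], [[0, 0, 0], [0, 0, 25], 0.2], [[0, 0, 0], [0, 0, 25], 0.2], [[0, 0, 0], [0, 0, 25], 0.2], [[0, 0, 0], [0, 0, 25], 0.2]]' --force 60

```text
clock: 25.3
tcp_pos: [0.2858, 0.416, 0.0037]
ee_rot: [0.643, 0.766, 0.0, -0.0]
force: [0.1, 0.9, -1.3]
opening: 0.307
```

```bash
python3 - <<'E'
from h import *
st()
p=capture('wrist'); save(p,'w19')
rel([([.2654,.4125,.005],Rdown(99.9)),([.2654,.4125,.06],Rdown(99.9)),([.27,.30,.07],Rdown(94.7))])
E
```

```text
t 25.3 tcp [285.8 416.    3.7] q [ 9.450e-01  6.360e-01  1.994e+00  1.000e-03  5.120e-01 -8.020e-01] F [ 0.1  0.9 -1.3] T [-0.01  0.01  0.  ] op 0.307
x [-0.174  0.985  0.001] z [-0.     0.001 -1.   ] azx 100.0
turn [-0.0, -0.0, 0.1] shift [0.1, -20.7, -1.3] mm 21 deg 0.1
turn [-0.0, -0.0, 0.1] shift [0.2, -20.8, -56.3] mm 60 deg 0.1
turn [-0.0, -0.0, 5.3] shift [-111.4, -35.8, -66.3] mm 135 deg 5.3
```

View pics/w19.png

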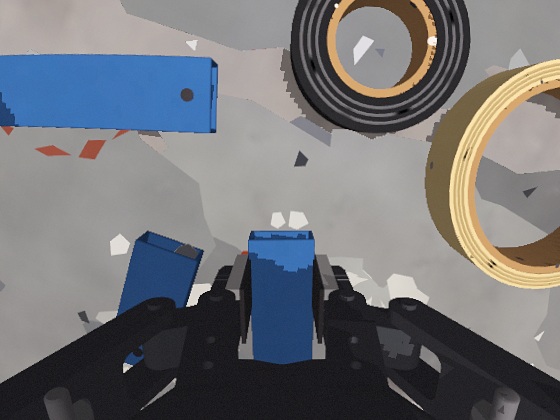

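carry_out --steps '[[[0, 0, 0], [0, -2, -4], 0.2], [[0, 0, 0], [0, -12, -5], 0.2], [[0, 0, 0], [0, -22, -8], 0.2], [[0, 0, 0], [0, -30, -20], 0.2], [[0, 0, 0], [0, -33, -40], 0.2], [[0, 0, 0], [0, -33, -65], 0.2], [[0, 0, 2], [-30, -33, -67], 0.2], [[0, 0, 4], [-70, -33, -67], 0.2], [[0, 0, 5], [-109, -26, -67], 0.2], [[0, 0, 5], [-109, -26, -45], 0.2], [[0, 0, 5], [-109, -26, -20], 0.2], [[0, 0, 5], [-109, -26, -20], 0.2]]'

```text
clock: 26.55
tcp_pos: [0.2778, 0.3028, 0.0227]
ee_rot: [0.676, 0.737, -0.002, -0.0]
force: [0.0, 0.3, 0.9]
opening: 0.305
```

```bash
python3 - <<'E'
from h import *
st()
p=capture('wrist'); save(p,'w20')
for b in bars(p): print(b)
E
```

```text
t 26.55 tcp [277.8 302.8  22.7] q [ 7.990e-01  5.310e-01  2.191e+00  2.000e-03  4.230e-01 -8.600e-01] F [0.  0.3 0.9] T [-0.04 -0.    0.  ] op 0.305
x [-0.087  0.996 -0.002] z [-0.003 -0.002 -1.   ] azx 95.0
(array([326., 151.]), array([221.3, 317.1]), array([ 27.4, 114.6]), 96.7, 15654)
(array([282., 295.]), array([296.6, 303.3]), array([31.7, 74. ]), 5.7, 8088)
(array([392., 286.]), array([285.6, 359.7]), array([22.6, 32.2]), 79.7, 1905)
```

View pics/w20.png

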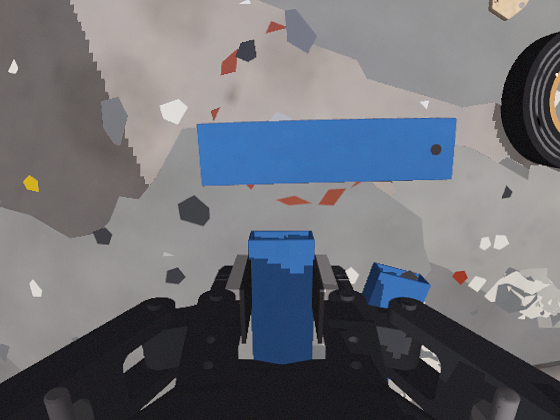

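carry_out --steps '[[[0, 0, 0], [0, 0, 10], 0.2], [[0, 0, 0], [0, 0, 17], 0.2], [[0, 0, 0], [0, 0, 19], 0.2], [[0, 0, 0], [0, 0, 19], 0.43], [[0, 0, 0], [0, 0, 19], 0.43], [[0, 0, 0], [0, 0, 18], 0.43], [[0, 0, 0], [0, 7, 18], 0.43], [[3, 0, 0], [0, 14, 18], 0.43], [[9, 0, 0], [0, 21.5, 17], 0.43], [[15, 0, 0], [0, 21.5, 16.5], 0.43], [[15, 0, 0], [0, 21.5, 16.5], 0.43], [[15, 0, 0], [0, 21.5, 16.5], 0.43]]'

```text
clock: 27.8
tcp_pos: [0.301, 0.3055, 0.0069]
ee_rot: [0.67, 0.731, -0.096, -0.088]
force: [-0.5, -0.1, -1.1]
opening: 0.428
```

```bash
python3 - <<'E'
from h import *
st()
p=capture('wrist'); save(p,'w21')
for b in bars(p): print(b)
E
```

```text
t 27.8 tcp [301.  305.5   6.9] q [ 0.666  0.64   2.024  0.218  0.708 -1.173] F [-0.5 -0.1 -1.1] T [ 0.02 -0.1  -0.06] op 0.428
x [-0.086  0.996 -0.   ] z [-0.256 -0.022 -0.966] azx 94.9
(array([323., 104.]), array([223.3, 317.3]), array([ 30.5, 114.5]), 96.6, 16919)
(array([284., 270.]), array([299.7, 305.2]), array([27.5, 80.8]), 6.2, 11223)
(array([405., 269.]), array([295.2, 358.6]), array([30.9, 32.6]), 169.6, 4392)
(array([397., 374.]), array([341.2, 360. ]), array([3.4, 8.1]), 35.7, 75)
```

View pics/w21.png

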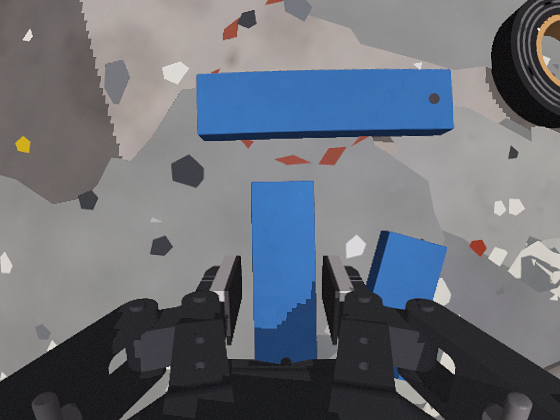

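carry_out --steps '[[[0, 0, 0], [0, 2, 1], 0.43], [[0, 0, 0], [0, 2, 1.5], 0.35], [[0, 0, 0], [0, 2, 1.5], 0.2], [[0, 0, 0], [0, 2, 1.5], 0.2], [[0, 0, 0], [0, 2, 1.5], 0.2], [[0, 0, 0], [0, 2, 1.5], 0.2], [[0, 0, 0], [0, 2, 1.5], 0.2]]' --force 60

```text
clock: 28.55
tcp_pos: [0.3015, 0.3061, 0.0055]
ee_rot: [0.67, 0.731, -0.096, -0.089]
force: [-1.3, 0.2, 6.6]
opening: 0.303
```

```bash
python3 - <<'E'
from h import *
st()
p=capture('wrist'); save(p,'w22')
s=state(); P=np.array(s['tcp_pos']); R0=Ro.from_quat(s['ee_rot']).as_matrix()
T=Rplace(); o,R=seat(); n=R[:,2]
# seated TCP measured for bar 1
tcp=np.array([.4430,.2603,.0826]); 
rel([([P[0],P[1],.15],R0),([.37,.285,.19],T),(tcp+n*.02-R[:,0]*.004,T)])
t=capture('top'); c=t['color'][120:250,240:420]; cv2.imwrite('pics/t22c.png',cv2.cvtColor(cv2.resize(c,None,fx=4.4,fy=4.4,interpolation=cv2.INTER_CUBIC),cv2.COLOR_RGB2BGR))
E
```

```text
t 28.55 tcp [301.5 306.1   5.5] q [ 0.665  0.644  2.021  0.22   0.71  -1.177] F [-1.3  0.2  6.6] T [-0.01  0.37  0.09] op 0.303
x [-0.088  0.996  0.   ] z [-0.259 -0.022 -0.966] azx 95.0
turn [0.0, 0.0, 0.0] shift [0.1, -37.5, -139.6] mm 145 deg 0.0
turn [-34.8, -0.7, 15.7] shift [-26.9, 16.1, -195.4] mm 198 deg 38.2
turn [-34.8, -0.7, 15.7] shift [-55.8, 99.7, -126.0] mm 170 deg 38.2
```

View pics/w22.png

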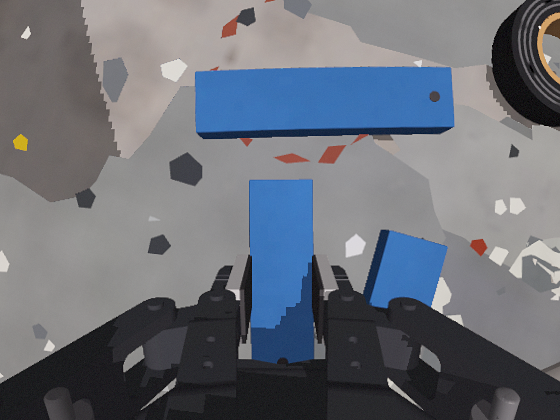

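Gripped, near end at row 180 (bar 1: 178). Now to the approach pose above the rest.

carry_out --steps '[[[0, 0, 0], [0, -10, -37], 0.2], [[0, 0, 0], [0, -22, -80], 0.2], [[-7, 0, 3], [-5, -10, -125], 0.2], [[-14, 0, 6], [-10, 0, -150], 0.2], [[-21, 0, 9], [-16, 6, -170], 0.2], [[-28, 0, 12], [-21, 11, -185], 0.2], [[-34.8, -0.7, 15.7], [-27, 16, -195], 0.2], [[-34.8, -0.7, 15.7], [-36, 43, -173], 0.2], [[-34.8, -0.7, 15.7], [-46, 70, -150], 0.2], [[-34.8, -0.7, 15.7], [-56, 99.5, -126], 0.2], [[-34.8, -0.7, 15.7], [-56, 99.5, -126], 0.2], [[-34.8, -0.7, 15.7], [-56, 99.5, -126], 0.2]]'

```text
clock: 29.85
tcp_pos: [0.4347, 0.2608, 0.1002]
ee_rot: [0.757, 0.63, 0.11, 0.133]
force: [-0.0, -0.3, -0.8]
opening: 0.308
```

```bash
python3 - <<'E'
from h import *
st()
p=capture('wrist'); save(p,'w23')
T=Rplace();tcp=np.array([.4430,.2603,.0826]);o,R=seat(); n=R[:,2]
rel([(tcp+n*a*1e-3-R[:,0]*b*1e-3,T) for a,b in [(20,4),(10,4),(3,4),(0,4),(0,0),(-1,-1)]])
E
```

```text
t 29.85 tcp [434.7 260.8 100.2] q [ 0.67   0.415  2.129 -0.641  0.445 -0.155] F [-0.  -0.3 -0.8] T [0.02 0.23 0.01] op 0.308
x [ 0.183  0.983 -0.001] z [ 0.334 -0.063 -0.94 ] azx 79.5
turn [-0.0, 0.0, -0.1] shift [0.4, 0.1, -0.1] mm 0 deg 0.1
turn [-0.0, 0.0, -0.1] shift [0.4, 2.7, 9.5] mm 10 deg 0.1
turn [-0.0, 0.0, -0.1] shift [0.4, 4.5, 16.3] mm 17 deg 0.1
turn [-0.0, 0.0, -0.1] shift [0.4, 5.3, 19.2] mm 20 deg 0.1
turn [-0.0, 0.0, -0.1] shift [0.4, 1.4, 20.2] mm 20 deg 0.1
turn [-0.0, 0.0, -0.1] shift [0.4, 0.7, 21.4] mm 21 deg 0.1
```

View pics/w23.png

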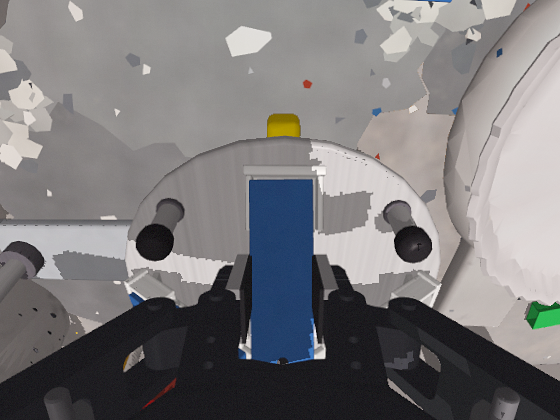

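carry_out --steps '[[[0, 0, 0], [1.2, 1.3, 5], 0.2], [[0, 0, 0], [1.2, 2.6, 9.5], 0.2], [[0, 0, 0], [1.2, 3.8, 14], 0.2], [[0, 0, 0], [1.2, 4.5, 16.3], 0.2], [[0, 0, 0], [1.2, 4.9, 17.5], 0.2], [[0, 0, 0], [1.2, 4.9, 17.5], 0.2]]'

```text
clock: 30.5
tcp_pos: [0.4459, 0.2607, 0.0862]
ee_rot: [0.757, 0.63, 0.111, 0.133]
force: [-0.1, 0.7, -0.1]
opening: 0.308
```

```bash
python3 - <<'E'
from h import *
st(); F=np.array(state()['force']); o,R=seat(); print('n,down',(F@R[:,2]).round(1),(F@R[:,0]).round(1))
p=capture('wrist'); save(p,'w24')
E
```

```text
t 30.5 tcp [445.9 260.7  86.2] q [ 0.654  0.453  2.117 -0.676  0.417 -0.132] F [-0.1  0.7 -0.1] T [0.   0.26 0.01] op 0.308
x [0.182 0.983 0.   ] z [ 0.336 -0.062 -0.94 ] azx 79.5
n,down 0.0 0.3
```

View pics/w24.png

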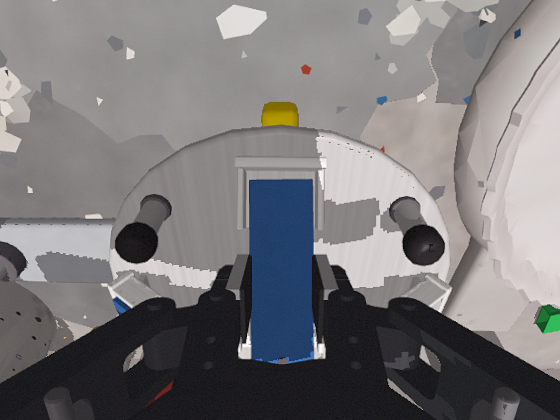

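Centred between the cheeks. Now lower to contact, then slide downslope to the ledge.

carry_out --steps '[[[0, 0, 0], [0, 0.2, 1], 0.2], [[0, 0, 0], [0, 0.4, 1.8], 0.2], [[0, 0, 0], [0, 0.4, 1.8], 0.2]]'

```text
clock: 30.85
tcp_pos: [0.4467, 0.2606, 0.085]
ee_rot: [0.757, 0.63, 0.111, 0.133]
force: [-2.5, 0.9, 4.5]
opening: 0.307
```

```bash
cat > f.py <<'E'
from h import *
st(); F=np.array(state()['force']); o,R=seat(); print('n,down',(F@R[:,2]).round(1),(F@R[:,0]).round(1))
E
python3 f.py
```

```text
t 30.85 tcp [446.7 260.6  85. ] q [ 0.653  0.456  2.116 -0.68   0.415 -0.129] F [-2.5  0.9  4.5] T [-0.09  0.41 -0.03] op 0.307
x [0.182 0.983 0.   ] z [ 0.336 -0.062 -0.94 ] azx 79.5
n,down 5.2 -0.4
```

carry_out --steps '[[[0, 0, 0], [0, -1, 0], 0.2], [[0, 0, 0], [0, -2, 0.3], 0.2], [[0, 0, 0], [0, -3, 0.5], 0.2], [[0, 0, 0], [0, -3.5, 0.6], 0.2], [[0, 0, 0], [0, -3.5, 0.6], 0.2]]'

```text
clock: 31.35
tcp_pos: [0.4439, 0.2613, 0.083]
ee_rot: [0.757, 0.63, 0.111, 0.133]
force: [-1.5, 0.4, 2.7]
opening: 0.301
```

```bash
python3 f.py
```

```text
t 31.35 tcp [443.9 261.3  83. ] q [ 0.658  0.458  2.121 -0.691  0.411 -0.113] F [-1.5  0.4  2.7] T [0.01 0.12 0.01] op 0.301
x [0.182 0.983 0.   ] z [ 0.336 -0.062 -0.94 ] azx 79.5
n,down 3.1 -0.3
```

carry_out --steps '[[[0, 0, 0], [0, -1, 0.2], 0.2], [[0, 0, 0], [0, -2, 0.4], 0.2], [[0, 0, 0], [0, -2, 0.4], 0.2]]'

```text
clock: 31.65
tcp_pos: [0.4423, 0.2615, 0.0819]
ee_rot: [0.757, 0.63, 0.111, 0.133]
force: [1.6, -1.9, 2.3]
opening: 0.305
```

```bash
python3 f.py
```

```text
t 31.65 tcp [442.3 261.5  81.9] q [ 0.661  0.46   2.123 -0.697  0.409 -0.103] F [ 1.6 -1.9  2.3] T [-0.16 -0.18 -0.05] op 0.305
x [0.182 0.983 0.   ] z [ 0.336 -0.062 -0.94 ] azx 79.5
n,down 0.8 -2.9
```

carry_out --steps '[[[0, 0, 0], [0, -0.8, 0.2], 0.2], [[0, 0, 0], [0, -0.8, 0.2], 0.34], [[0, 0, 0], [0, -0.8, 0.2], 0.38], [[0, 0, 0], [0, -0.8, 0.2], 0.42], [[0, 0, 0], [0, -0.8, 0.2], 0.45], [[0, 0, 0], [0, -0.8, 0.2], 0.45], [[0, 0, 0], [0, 0, -8], 0.45], [[0, 0, 0], [0, 0, -20], 0.45], [[0, 0, 0], [0, 0, -40], 0.45], [[0, 0, 0], [0, 0, -60], 0.45], [[0, 0, 0], [0, 0, -60], 0.45]]'

```text
clock: 32.75
tcp_pos: [0.4223, 0.2662, 0.1407]
ee_rot: [0.757, 0.63, 0.113, 0.133]
force: [1.7, -0.2, 0.1]
opening: 0.449
```

```bash
python3 - <<'E'
from h import *
st()
for n in ['scene','wrist']:
    p=capture(n); save(p,n+'25')
    if n=='scene': c=p['color'][125:250,210:370]; cv2.imwrite('pics/s25c.png',cv2.cvtColor(cv2.resize(c,None,fx=4.8,fy=4.8,interpolation=cv2.INTER_CUBIC),cv2.COLOR_RGB2BGR))
E
```

```text
t 32.75 tcp [422.3 266.2 140.7] q [ 0.698  0.323  2.128 -0.552  0.526 -0.233] F [ 1.7 -0.2  0.1] T [0.04 0.14 0.03] op 0.449
x [0.181 0.983 0.003] z [ 0.339 -0.059 -0.939] azx 79.6
```

View pics/s25c.png

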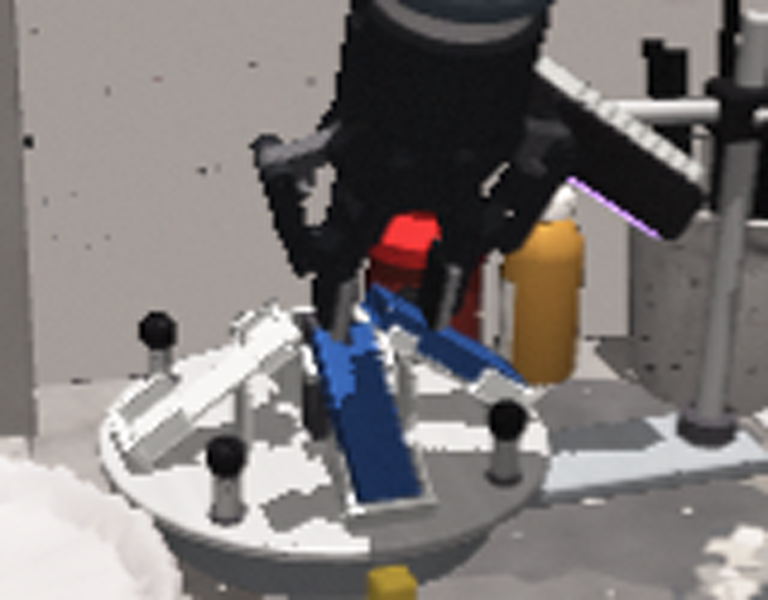

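View pics/wrist25.png

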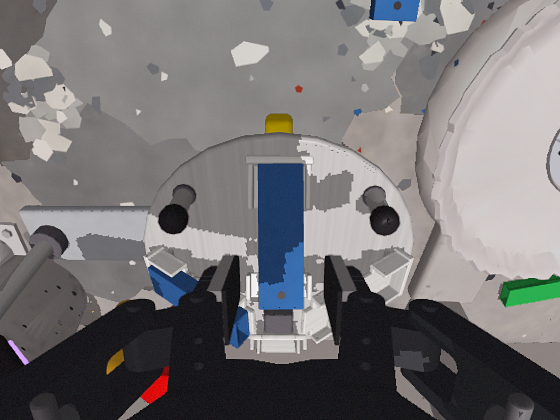

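carry_out --steps '[[[0, 0, 0], [0, 0, -35], 0.1], [[7, 0, 2], [18, 3, -40], 0], [[14, 0, 4], [36, 3, -35], 0], [[20, -1, 5], [36, 3, -32], 0], [[20, -3, 15], [36, 3, -32], 0], [[20, -5, 24], [36, 3, -32], 0], [[19, -6, 33], [36, 3, -32], 0], [[19, -8, 42], [36, 3, -32], 0], [[19, -9, 50], [36, 3, -32], 0], [[18.2, -10.5, 59], [36, 3, -32], 0], [[18.2, -10.5, 59], [36, 3, -32], 0], [[18.2, -10.5, 59], [36, 3, -32], 0]]'

```text
clock: 34.05
tcp_pos: [0.4203, 0.3015, 0.1684]
ee_rot: [0.985, 0.172, -0.002, 0.001]
force: [1.0, 0.6, -0.5]
opening: -0.001
```

```bash
python3 - <<'E'
from h import *
st(); P,R=pegpush(0,.007)
rel([([P[0],P[1],.17],R),([P[0],P[1],.11],R),(P,R)])
E
```

```text
t 34.05 tcp [420.3 301.5 168.4] q [0.599 0.356 1.912 0.    0.877 0.253] F [ 1.   0.6 -0.5] T [-0.01  0.02 -0.  ] op -0.001
x [ 0.941  0.339 -0.003] z [-0.003 -0.002 -1.   ] azx 19.8
turn [0.2, 0.1, 79.8] shift [60.7, -18.3, -1.8] mm 63 deg 79.8
turn [0.2, 0.1, 79.8] shift [60.9, -18.4, 58.2] mm 86 deg 79.8
turn [0.2, 0.1, 79.8] shift [61.1, -18.4, 108.2] mm 126 deg 79.8
```

carry_out --steps '[[[0, 0, 8], [9, -3, 0], 0], [[0, 0, 16], [18, -6, 0], 0], [[0, 0, 24], [26, -9, 0], 0], [[0, 0, 32], [35, -11, 0], 0], [[0, 0, 40], [44, -14, 0], 0], [[0, 0, 48], [53, -17, 0], 0], [[0, 0, 56], [61, -18.5, 0], 0], [[0, 0, 64], [61, -18.5, 10], 0], [[0, 0, 72], [61, -18.5, 30], 0], [[0, 0, 80], [61, -18.5, 50], 0], [[0, 0, 80], [61, -18.5, 58], 0], [[0, 0, 80], [61, -18.5, 58], 0]]'

```text
clock: 35.25
tcp_pos: [0.4707, 0.3394, 0.1097]
ee_rot: [0.867, -0.499, -0.001, 0.002]
force: [0.2, -0.1, -0.4]
opening: 0.005
```

```bash
python3 - <<'E'
from h import *
st(); rel([pegpush(0,.007)])
p=capture('scene'); c=p['color'][125:250,210:370]; cv2.imwrite('pics/s26c.png',cv2.cvtColor(cv2.resize(c,None,fx=4.8,fy=4.8,interpolation=cv2.INTER_CUBIC),cv2.COLOR_RGB2BGR))
E
```

```text
t 35.25 tcp [470.7 339.4 109.7] q [6.040e-01 5.250e-01 1.802e+00 1.000e-03 8.200e-01 1.648e+00] F [ 0.2 -0.1 -0.4] T [-0.04  0.01 -0.01] op 0.005
x [ 0.502 -0.865 -0.   ] z [-0.004 -0.002 -1.   ] azx -59.9
turn [0.3, 0.0, 0.1] shift [0.3, -0.7, 49.7] mm 50 deg 0.3
```

View pics/s26c.png

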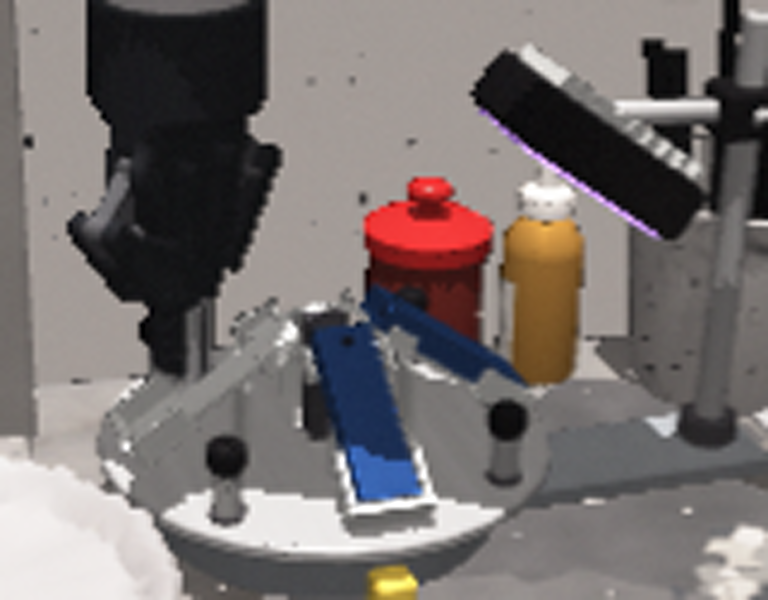

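Both bars seated. Descend behind the peg and push, as before.

carry_out --steps '[[[0, 0, 0], [0, 0, 10], 0], [[0, 0, 0], [0, 0, 22], 0], [[0, 0, 0], [0, 0, 34], 0], [[0, 0, 0], [0, 0, 44], 0], [[0, 0, 0], [0, 0, 48], 0], [[0, 0, 0], [0, 0, 48], 0]]'

```text
clock: 35.9
tcp_pos: [0.4709, 0.3398, 0.0623]
ee_rot: [0.866, -0.501, -0.001, 0.001]
force: [0.5, 0.2, -0.5]
opening: 0.002
```

carry_out --steps '[[[0, 0, 0], [-1, 5, 0], 0], [[0, 0, -2], [-1, 9, 0], 0], [[0, 0, -4], [-2, 14, 0], 0], [[0, 0, -7], [-2, 19, 0], 0], [[0, 0, -10], [-2, 24, 0], 0], [[0, 0, -13], [-1.5, 29, 0], 0], [[0, 0, -16], [-1, 34, 0], 0], [[0, 0, -19], [0, 39, 0], 0], [[0, 0, -22], [1, 43.5, 0], 0], [[0, 0, -25], [2.5, 48, 0], 0], [[0, 0, -28], [4, 53, 0], 0], [[0, 0, -31], [6, 58, 0], 0]]'

```text
clock: 37.1
tcp_pos: [0.4248, 0.3067, 0.0642]
ee_rot: [0.968, -0.25, 0.0, -0.001]
force: [1.3, 1.8, -2.3]
opening: -0.003
```

```bash
python3 - <<'E'
from h import *
st()
rel([pegpush(t,0) for t in (37,43,55,67,73)])
p=capture('scene'); c=p['color'][125:250,210:370]; cv2.imwrite('pics/s27c.png',cv2.cvtColor(cv2.resize(c,None,fx=4.8,fy=4.8,interpolation=cv2.INTER_CUBIC),cv2.COLOR_RGB2BGR))
E
```

```text
t 37.1 tcp [424.8 306.7  64.2] q [6.020e-01 5.370e-01 1.946e+00 1.000e-03 6.570e-01 1.107e+00] F [ 1.3  1.8 -2.3] T [ 0.23 -0.29  0.06] op -0.003
x [ 0.875 -0.484 -0.   ] z [ 0.001  0.001 -1.   ] azx -29.0
turn [-0.1, -0.0, -6.0] shift [-0.7, 11.4, 4.2] mm 12 deg 6.0
turn [-0.1, -0.0, -12.0] shift [-0.5, 21.4, 4.2] mm 22 deg 12.0
turn [-0.1, -0.0, -24.0] shift [3.1, 41.2, 4.2] mm 41 deg 24.0
turn [-0.1, -0.0, -36.0] shift [10.7, 59.7, 4.1] mm 61 deg 36.0
turn [-0.1, -0.0, -42.0] shift [16.0, 68.3, 4.1] mm 70 deg 42.0
```

View pics/s27c.png

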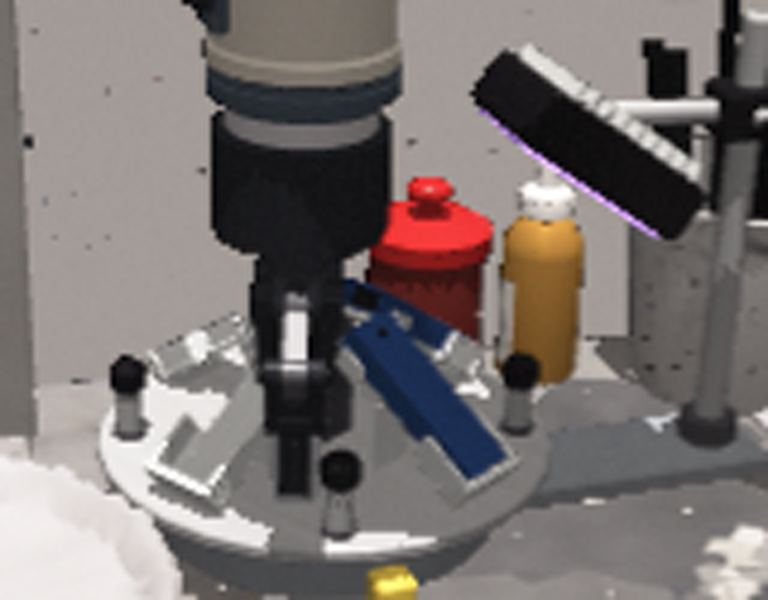

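carry_out --steps '[[[0, 0, -3], [0, 6, 2], 0], [[0, 0, -6], [-1, 11.5, 2], 0], [[0, 0, -9], [-1, 16.5, 2], 0], [[0, 0, -12], [-0.7, 21.5, 2], 0], [[0, 0, -15], [0, 26.5, 2], 0], [[0, 0, -18], [0.5, 31.5, 2], 0], [[0, 0, -21], [1.7, 36.5, 2], 0], [[0, 0, -24], [3, 41.5, 2], 0], [[0, 0, -27], [4.5, 46, 2], 0], [[0, 0, -30], [6, 51, 2], 0], [[0, 0, -33], [8, 55, 2], 0], [[0, 0, -36], [10.4, 60, 2], 0]]'

```text
clock: 38.35
tcp_pos: [0.4039, 0.2484, 0.0619]
ee_rot: [0.998, 0.061, -0.001, 0.0]
force: [-0.5, -0.2, -0.1]
opening: -0.0
```

carry_out --steps '[[[0, 0, 0], [0, 3, 0], 0], [[0, 0, -2], [0, 6, 0], 0], [[0, 0, -4], [0, 9, 0], 0], [[0, 0, -4], [-4, 10, -10], 0], [[0, 0, -4], [-6, 11, -30], 0], [[0, 0, -4], [-6, 11, -60], 0], [[0, 0, -4], [-6, 11, -90], 0], [[0, 0, -4], [-6, 11, -110], 0], [[0, 0, -4], [-6, 11, -110], 0]]'

```text
clock: 39.25
tcp_pos: [0.401, 0.2381, 0.1749]
ee_rot: [0.996, 0.094, 0.002, -0.001]
force: [0.3, -0.1, -0.4]
opening: -0.0
```

carry_out --steps '[[[0, 0, -4], [-20, -40, -20], 0], [[0, 0, -8], [-40, -80, -30], 0], [[0, 0, -16], [-60, -120, -30], 0], [[0, 0, -24], [-75, -160, -30], 0], [[0, 0, -32], [-85, -190, -30], 0], [[0, 0, -32], [-85, -190, -30], 0], [[0, 0, -32], [-85, -190, -30], 0]]'

```text
clock: 39.95
tcp_pos: [0.2794, 0.4074, 0.2011]
ee_rot: [0.931, 0.365, -0.001, 0.0]
force: [0.4, -0.1, 0.3]
opening: 0.002
```

```bash
python3 - <<'E'
from h import *
st()
p=capture('scene'); save(p,'s28'); c=p['color'][125:250,210:370]; cv2.imwrite('pics/s28c.png',cv2.cvtColor(cv2.resize(c,None,fx=4.8,fy=4.8,interpolation=cv2.INTER_CUBIC),cv2.COLOR_RGB2BGR))
t=capture('top'); save(t,'t28'); c=t['color'][120:250,240:420]; cv2.imwrite('pics/t28c.png',cv2.cvtColor(cv2.resize(c,None,fx=4.4,fy=4.4,interpolation=cv2.INTER_CUBIC),cv2.COLOR_RGB2BGR))
E
```

```text
t 39.95 tcp [279.4 407.4 201.1] q [9.450e-01 2.740e-01 1.938e+00 1.000e-03 9.320e-01 1.960e-01] F [ 0.4 -0.1  0.3] T [-0.01  0.   -0.  ] op 0.002
x [ 0.733  0.68  -0.003] z [-0.002 -0.002 -1.   ] azx 42.9
```

View pics/s28c.png

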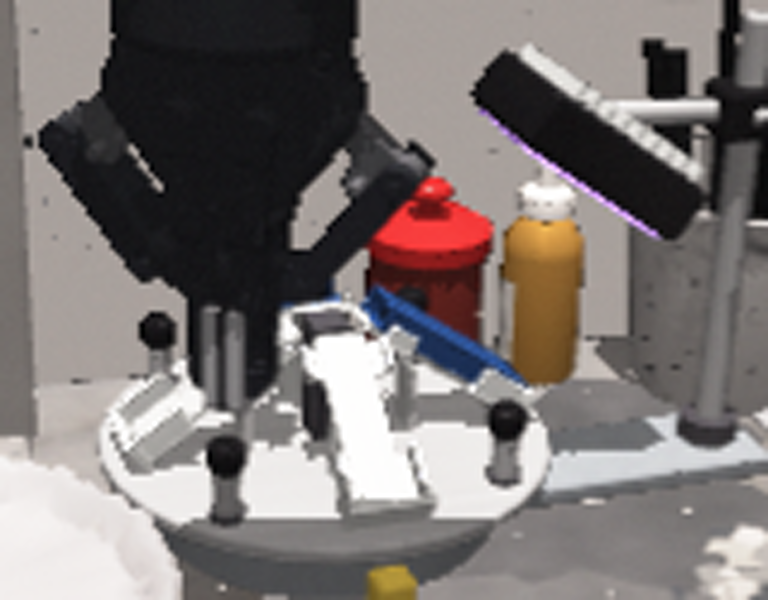

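View pics/t28c.png

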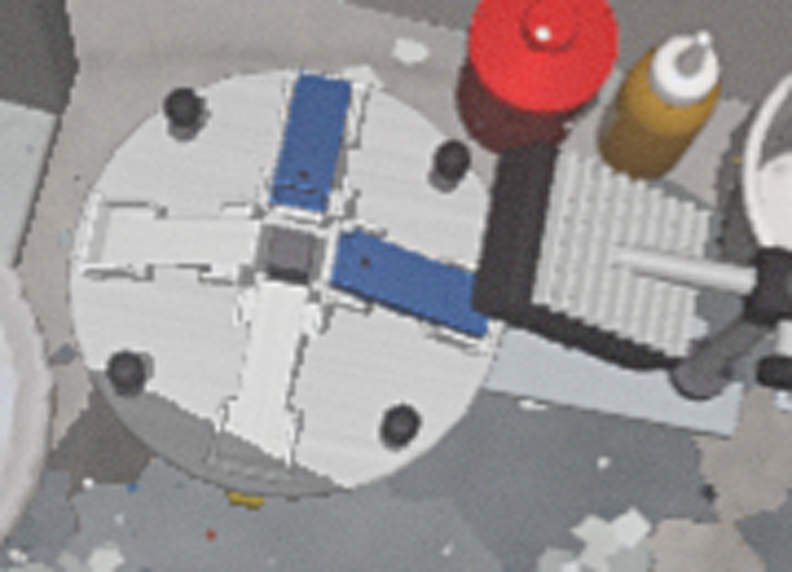

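View pics/t28.png

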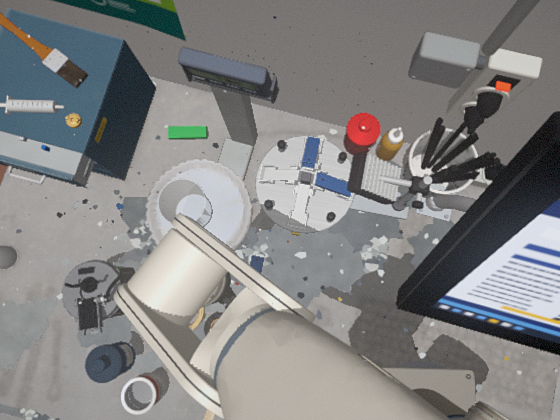

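```bash
python3 - <<'E'
from h import *
t=capture('top'); s=capture('scene')
for nm,p in (('top',t),('scene',s)):
    hsv=cv2.cvtColor(p['color'],cv2.COLOR_RGB2HSV); m=cv2.inRange(hsv,(105,110,20),(122,255,255))>0
    for seatn,k in (('lamp',1),('third',2)):
        o,R=seat(az=AZ+k*np.pi/2)
        best=[]
        for dx in range(-14,9,2):
            for dy in (-3,-1.5,0,1.5,3):
              c=np.array([[a,b,d] for a in(-45,45) for b in(-14,14) for d in(-7,7)],float)+[dx,dy,0]
              h=cv2.convexHull(proj(p,o+c/1000@R.T).astype(np.float32)).astype(np.int32)
              M=np.zeros(m.shape,np.uint8); cv2.fillConvexPoly(M,h,1); box=cv2.dilate(M,np.ones((15,15)))>0
              M=M>0; best.append((round((M&m).sum()/((M|(m&box)).sum()),3),dx,dy))
        print(nm,seatn,sorted(best)[::-1][:5],[b for b in best if b[1]==0 and b[2]==0])
for b in ['bottle_red','dropper_1','short_bar_mid']: print(b,[np.round(d['centre'],3).tolist() for d in place_of(t,b)],[np.round(d['centre'],3).tolist() for d in place_of(s,b)])
w=capture('wrist'); save(w,'w28')
for b in bars(w): print(b)
E
```

```text
top lamp [(np.float64(0.652), 0, -3), (np.float64(0.651), 2, 0), (np.float64(0.647), 0, -1.5), (np.float64(0.646), 6, 0), (np.float64(0.646), 2, 1.5)] [(np.float64(0.63), 0, 0)]
top third [(np.float64(0.726), 2, 0), (np.float64(0.72), 6, -1.5), (np.float64(0.72), 4, 3), (np.float64(0.712), 6, 0), (np.float64(0.711), 4, 0)] [(np.float64(0.703), 0, 0)]
scene lamp [(np.float64(0.647), 0, -1.5), (np.float64(0.644), -6, -1.5), (np.float64(0.64), 6, 0), (np.float64(0.639), 2, 1.5), (np.float64(0.629), 4, 3)] [(np.float64(0.616), 0, 0)]
scene third [(np.float64(0.044), 8, 1.5), (np.float64(0.042), 6, 3), (np.float64(0.042), 6, 1.5), (np.float64(0.042), 6, 0), (np.float64(0.042), -6, 3)] [(np.float64(0.039), 0, 0)]
bottle_red [[0.615, 0.127, -0.001]] []
dropper_1 [[0.591, 0.062, -0.001]] [[0.591, 0.062, 0.002]]
short_bar_mid [[0.315, 0.361, 0.008]] [[0.314, 0.36, 0.007]]
(array([183., 215.]), array([221.4, 319. ]), array([ 27.8, 118. ]), 96.7, 2934)
(array([267., 237.]), array([304.1, 360.7]), array([29.3, 53.7]), 169.6, 1143)
```

View pics/w28.png

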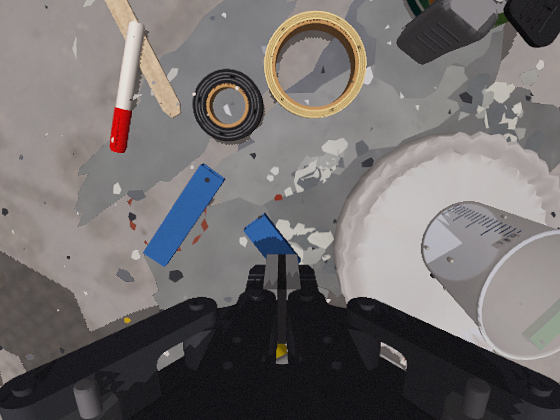

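View pics/s28.png

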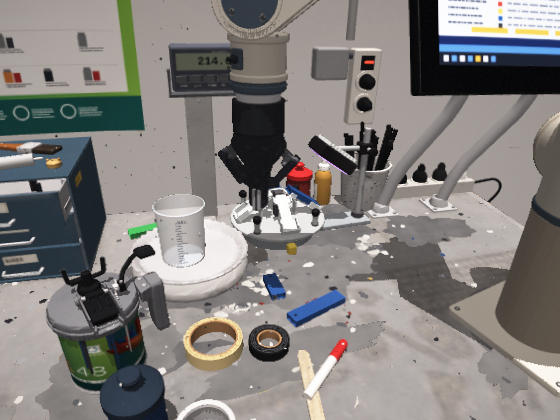

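```bash
python3 -c "
from h import *
st(); print(finish_job())"
```

```text
t 40.5 tcp [280.5 407.3 201.6] q [9.430e-01 2.740e-01 1.937e+00 1.000e-03 9.320e-01 1.940e-01] F [-0.   0.4 -0.6] T [-0.03  0.04  0.05] op 0.002
x [ 0.733  0.68  -0.002] z [-0.002 -0.    -1.   ] azx 42.8
the job is handed in; nothing more can be done
None
```

I loaded both 90 mm bars and handed the job in at 40.5 s; `finish_job` gave no verdict. Only two were on the bench; I saw no third in any camera view.

**How it went:** Each bar was laid on the rest at the pointer, slid down to the ledge and released. Then I pushed the table one catch by a peg. My first approach to the rest ran joint 4 to its limit. I put the bar back on the bench and gripped it again at a different angle; the second bar was gripped the same way.

**Last checks:**
- **Table:** the knobs are back at their catch positions in both views, and the rest at the pointer is empty.
- **Last bar (before the lamp):** comparing the pictures with a seated-bar outline puts it within about 2 mm of the ledge position in both views. The match is coarse (overlap about 0.65), partly because the lamp hides the bar's end from above.
- **First bar (opposite rest):** it looks seated in the top view, with the same offset. The gripper hid it in the scene view, so I checked its final position from that one camera only.
- **Left alone:** the short and long bars are still on the bench where they were. By the top view, neither bottle moved more than about 4 mm, the measuring error. The network missed the red bottle in the last scene picture, though it is plainly visible there.

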